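Put the loose reagent cartridges away in the cold chest

TASK

With the cold chest still shut, lift the steel canister off its lid and stand it on the cork mat, and gather every reagent cartridge from the bench onto the aluminium pouring tray. Then slide the upper lid fully open over the other one, tip the tray over the open left bay so that all the cartridges slide off into it, and keep the tray tipped there until the last one is in. Set the empty tray back level on the bench, slide the lid fully shut, and leave the other things on the bench where they are; never let the canister tip over.

Things in the scene. Friction and masses are not known exactly. Their poses are not given: they have to be found in the camera images.
- lid (a joint): upper sliding lid (pale teal, 216 x 200 x 8 mm) of the cold chest: 0 = shut over the left bay, grows (m) as it slides along the chest's own -y (to the robot's right) over the white-grey lower lid, 0.19 = fully open (end stops at both). The lower lid over the right bay is stiff and stays shut. It drags with about 2 N plus 8 N per m/s. Its top is 128 mm above the bench.
- lid_grip (a point): centre of the black upright grip on the upper lid, a fin 100 mm along the chest's x, 14 mm thick along y (the sliding direction), 40 mm high, standing from 8 mm above the lid's underside (128 mm above the bench) to 168 mm; this point is 150 mm above the bench. It lies near the lid's left (+y) edge and moves with the lid; its axes are the chest's.
- bay (a point): centre of the floor of the left bay of the cold chest (cream box 230 x 420 mm, 107 mm high, fixed to the bench; 2 bays). z up, y along the chest's length to the left (lids slide along it), x away from the robot. The bay's blue-lined floor is 12 mm above the bench; the bay is 190 mm (x) by 184 mm (y), inner walls 95 mm high. With the lid fully open about 180 mm of its y is uncovered, the rest at its -y side. The chest's centre is 100 mm along -y from this point.
- canister_grip (a point): middle of the handle bar of the steel canister (round, diameter 90 mm, body 86 mm high, teal band, 0.4 kg); the bar is black, 84 mm along its y, 14 mm thick along its x, 20 mm high, and this point is 135 mm above the canister's underside. It starts standing on the chest's upper lid, beside the black lid grip.
- mat: round cork mat on the bench, diameter 130 mm, 3 mm thick, fixed; origin at the centre of its underside
- tray_floor (a point): centre of the upper face of the floor of the loose aluminium pouring tray (170 mm along x, 142 mm along y, floor 4 mm thick, 0.26 kg). Walls rise to 30 mm above the underside on both y sides and at the -x end; the +x end is the open pouring lip. x points to the lip, z up from the floor. Inner floor: x -82 to 85 mm, y -68 to 68 mm.
- tray_grip (a point): centre of the tray's orange handle bar, above its -x end: 132 mm along the tray's y, 14 mm thick along x, 28 mm high; its centre is 85 mm above the tray's underside and 78 mm behind the floor's centre, clear space under and round it apart from two posts at its ends
- tray_lip (a point): middle of the pouring lip: floor's upper face at the open +x end, 85 mm from the floor's centre; same axes as tray_floor
- cart0_c (a point): centre of a loose reagent cartridge, white box 60 mm (x) by 34 mm (y) by 42 mm with a red band and two round red caps 8 mm high (50 mm overall; this point is 25 mm above its underside), 60 g; may be absent (None)
- cart1_c (a point): centre of a loose reagent cartridge, white box 60 mm (x) by 34 mm (y) by 42 mm with a green band and two round green caps 8 mm high (50 mm overall; this point is 25 mm above its underside), 60 g; may be absent (None)
- cart2_c (a point): centre of a loose reagent cartridge, white box 60 mm (x) by 34 mm (y) by 42 mm with a yellow band and two round yellow caps 8 mm high (50 mm overall; this point is 25 mm above its underside), 60 g; may be absent (None)
- cart3_c (a point): centre of a loose reagent cartridge, white box 60 mm (x) by 34 mm (y) by 42 mm with a blue band and two round blue caps 8 mm high (50 mm overall; this point is 25 mm above its underside), 60 g; may be absent (None)
- tip_box: bystander: yellow tip box with white lid, 80 x 110 x 61 mm, origin under its centre
- jar: bystander: amber jar with blue cap, diameter 48 mm, 70 mm high, origin under its centre
- rack_far: bystander: black tube rack with capped tubes, 70 x 160 mm, 84 mm high, origin under its centre
- scanner: bystander: grey hand scanner, about 100 x 75 x 30 mm, origin under its centre
Things that resemble listed ones, but are neither listed nor needed, are in the scene too. Leave any green look-alike of the part that bears canister_grip alone.

How it is judged (in metres and radians):
On the way, in this order (a step that is already met when the one before it is completed fails the run):
1. canister upright on the cork mat and every cartridge on the tray, the tray level on the bench, the lid still shut (within 30 mm) (horizontal distance between canister_grip and mat below 0.045 m and angle between canister_grip's own z axis and vertical below 0.15 rad and height (world z) of canister_grip below 0.155 m and x of cart0_c in the frame of tray_floor between -0.088 and 0.088 m and y of cart0_c in the frame of tray_floor between -0.075 and 0.075 m and z of cart0_c in the frame of tray_floor between 0 and 0.09 m and x of cart1_c in the frame of tray_floor between -0.088 and 0.088 m and y of cart1_c in the frame of tray_floor between -0.075 and 0.075 m and z of cart1_c in the frame of tray_floor between 0 and 0.09 m and x of cart2_c in the frame of tray_floor between -0.088 and 0.088 m and y of cart2_c in the frame of tray_floor between -0.075 and 0.075 m and z of cart2_c in the frame of tray_floor between 0 and 0.09 m and x of cart3_c in the frame of tray_floor between -0.088 and 0.088 m and y of cart3_c in the frame of tray_floor between -0.075 and 0.075 m and z of cart3_c in the frame of tray_floor between 0 and 0.09 m and angle between tray_floor's own z axis and vertical below 0.1 rad and height (world z) of tray_floor below 0.02 m and value of joint lid below 0.03 m), for 0.2 s.
2. lid slid open by more than 165 mm, all cartridges on the tray (x of cart0_c in the frame of tray_floor between -0.088 and 0.088 m and y of cart0_c in the frame of tray_floor between -0.075 and 0.075 m and z of cart0_c in the frame of tray_floor between 0 and 0.09 m and x of cart1_c in the frame of tray_floor between -0.088 and 0.088 m and y of cart1_c in the frame of tray_floor between -0.075 and 0.075 m and z of cart1_c in the frame of tray_floor between 0 and 0.09 m and x of cart2_c in the frame of tray_floor between -0.088 and 0.088 m and y of cart2_c in the frame of tray_floor between -0.075 and 0.075 m and z of cart2_c in the frame of tray_floor between 0 and 0.09 m and x of cart3_c in the frame of tray_floor between -0.088 and 0.088 m and y of cart3_c in the frame of tray_floor between -0.075 and 0.075 m and z of cart3_c in the frame of tray_floor between 0 and 0.09 m and value of joint lid above 0.165 m), for 0.2 s.
3. all cartridges in the left bay while the tray is still tipped (over 0.25 rad) with its lip within 150 mm of the bay's centre (x of cart0_c in the frame of bay between -0.1 and 0.1 m and y of cart0_c in the frame of bay between -0.1 and 0.1 m and z of cart0_c in the frame of bay between 0 and 0.095 m and x of cart1_c in the frame of bay between -0.1 and 0.1 m and y of cart1_c in the frame of bay between -0.1 and 0.1 m and z of cart1_c in the frame of bay between 0 and 0.095 m and x of cart2_c in the frame of bay between -0.1 and 0.1 m and y of cart2_c in the frame of bay between -0.1 and 0.1 m and z of cart2_c in the frame of bay between 0 and 0.095 m and x of cart3_c in the frame of bay between -0.1 and 0.1 m and y of cart3_c in the frame of bay between -0.1 and 0.1 m and z of cart3_c in the frame of bay between 0 and 0.095 m and angle between tray_floor's own z axis and vertical above 0.25 rad and horizontal distance between tray_lip and bay below 0.15 m), for 0.1 s.
4. tray set back level on the bench and lid shut to within 8 mm, cartridges inside (x of cart0_c in the frame of bay between -0.1 and 0.1 m and y of cart0_c in the frame of bay between -0.1 and 0.1 m and z of cart0_c in the frame of bay between 0 and 0.095 m and x of cart1_c in the frame of bay between -0.1 and 0.1 m and y of cart1_c in the frame of bay between -0.1 and 0.1 m and z of cart1_c in the frame of bay between 0 and 0.095 m and x of cart2_c in the frame of bay between -0.1 and 0.1 m and y of cart2_c in the frame of bay between -0.1 and 0.1 m and z of cart2_c in the frame of bay between 0 and 0.095 m and x of cart3_c in the frame of bay between -0.1 and 0.1 m and y of cart3_c in the frame of bay between -0.1 and 0.1 m and z of cart3_c in the frame of bay between 0 and 0.095 m and angle between tray_floor's own z axis and vertical below 0.1 rad and height (world z) of tray_floor below 0.02 m and value of joint lid below 0.008 m), for 0.2 s.
At the end, for the whole second after the job is handed in: every cartridge present lies in the left bay below its rim, the upper lid is shut to within 8 mm, the canister stands upright (within 0.15 rad) on the cork mat (axis within 45 mm of its centre), and the tray stands level (within 0.1 rad) on the bench (all of step 4 and horizontal distance between canister_grip and mat below 0.045 m and angle between canister_grip's own z axis and vertical below 0.15 rad and height (world z) of canister_grip below 0.155 m); the robot touches nothing.
It fails at once if the canister tips over (more than 0.6 rad) (angle between canister_grip's own z axis and vertical above 0.6 rad).
It fails at once if a listed bystander is pushed more than 50 mm from its place (distance of any of tip_box, jar, rack_far, scanner from where it was at the start of the episode above 0.05 m).
Of cart0, cart1, cart2, cart3 only 2 to 4 are there at a start; the rules pass over those that are not, and their reading is None.
At some moment in a run one of cart0, cart1, cart2, cart3, tray may be knocked a few centimetres aside while the robot is not near it.
It also fails if it takes over 210 s, if anything falls off the work surface, if the arm or the gripper's body presses on something with over 40 N, if the wrist force passes 120 N, or if a joint passes its speed limit or range.

ROBOT

A 7-joint arm with a two-finger parallel gripper is mounted at the origin on the work surface. World frame = base frame: x ahead of the robot, y to its left, z up, the work surface at z = 0. Lengths are in m, angles in degrees, forces in N, time in s.
With the tool pointing down it reaches from about 0.4 to 0.85 m from the base axis. Payload 6.9 kg.
Tool frame: the origin (TCP) lies at the very end of the fingers, on their centre line; the grasp point (between the pads) lies 19 mm behind it; z points along the fingers, y is the line along which they close (so a half turn about z gives the same grasp; the last joint's range is limited). The gripper opens to 85 mm and grips with 20 to 120 N. Pads are 22 mm wide; open, the fingers measure 114 mm over their backs; the gripper's body (76 mm by 85 mm) begins 54 mm behind the grasp point. The pads swing forward as they close: fully open they stand 13 mm farther back than shut.
Start: joints at [-59.272, 29.078, -13.613, 85.955, 7.202, 65.827, -8.869], TCP at [0.261, 0.568, 0.231] pointing down, gripper open.
Joint ranges: [-176.47, 176.47], [-13.61, 117.27], [-81.72, 77.17], [0.22, 143.17], [-87.28, 267.28], [10, 112.55], [-165.47, 165.47]. Speed limits (degrees/s): [136.94, 136.94, 180, 180, 180, 180, 180].

INTERFACE

Orientations are given as a 3x3 rotation matrix whose columns are the frame's x, y, z axes.
In Python, from plant import manip gives the robot as it stands. The module is installed in compiled form; this text tells all that it offers.
- The arm moves only by the shell command python3 -m handwheel 'ROWS'. ROWS is a JSON object of lists of equal length, an entry for each row: "jaw": the gripper command: -1 is fully open, 1 is shut, values between are in proportion; "xyz": the shift along the world's x, y, z in mm, a list of three; "rot": the turn, a rotation vector about the world's x, y, z in degrees, a list of three. In form: {"jaw": [jaw, ...], "xyz": [[x, y, z], ...], "rot": [[ax, ay, az], ...]}. A call has exactly 8 rows; each row is the pose to reach, as a shift and turn from the pose commanded when the call began; what a row does not reach only later rows make up. A row lasts 1/10 s, in which the tool goes at most 50 mm and 8.59 degrees, less where a joint would pass 70% of its speed; a pose out of reach is approached as far as the arm can. A call with a gripper value outside its range is refused whole. The fingers move at their own pace and stop on an object; the grip force is fixed at half the most. Time passes only in rows, so rows that repeat a pose let the fingers close, or fill a call up. It gives the time, the measured TCP pose, the force, the opening and the grip force at its end, in the units of the state.
- manip.read_state(): the state, without advancing time (a new reading comes with each control period).
- manip.capture(name): name is "scene" or "top" or "wrist"; returns the picture (480x640x3 uint8, red, green, blue); there is no depth.
- manip.camera_model(name): a dict with "camera_matrix" (3x3 intrinsics, pixels), "dist_coeffs" ([k1, k2, p1, p2, k3] as OpenCV has them; the pictures are not rectified), "R" (3x3) and "t" (3): a world point X has camera coordinates R X + t. Camera axes: x right, y down, z forward; pixel columns grow to the right and rows downward; lengths in m; the calibration is good to about 2 mm. A picture is of the moment at which its call begins: read the wrist's pose just before it. camera_model takes no time and is no camera call; for the wrist camera it gives the pose at the moment of the call.
- manip.job_done(): hands the job in; it is judged then, once.
Trained networks look in the newest picture that a camera, given by its name, has taken for a name from the list of things; names that differ only in an ending like _2 or _b are one class to them, and where a whole thing is asked for, a point or a joint stands for the part that bears it (a point fixed in the world has none). Each returns a list of dicts, best first, with "confidence" (0 to 1); they miss things now and then, are a little off and sometimes report something else, mostly with a low value. They report only what shows in the picture. A call takes as long as a camera call. They do not tell look-alikes from the thing itself.
- manip.look_for(camera, name): "point" ([x, y, z] in m, in world coordinates, good to about 4 mm: the middle of the surface that is visible of it).
- manip.silhouettes(camera, name): "mask" (480x640 bool, what is visible of it).
The state is a dict: "time": time; "qpos": joint angles; "qvel": joint speeds; "joint_torque": joint torques, N m; "position": TCP position; "tcp_rot": TCP orientation; "force": force on the tool from outside, world axes, zero at the start; "moment": the same for the moment, N m; "grip_width": opening from 0.0 (shut) to 1.0 (fully open); "grasp_force": force on a finger pad.
Only numpy, scipy, OpenCV 4.12 (cv2) and the standard library are available. Lean on these libraries where they do the work, as an engineer would, in place of code of your own. Each camera call takes 0.05 s, during which the arm holds its last target. There are 200 camera calls.

## Working session

There is one attempt and no reset: what is moved stays moved. The work goes in short steps, Python scripts to look and compute and a shell command to move; the robot and the scene stay as the last step left them, time stands still between calls to the robot, and variables do not carry over. Pictures are saved under pics/ and viewed, at most 17 in all, crops included, and the job is handed in when it is done.

```bash
mkdir -p pics
cat > h.py <<'E'
import numpy as np, cv2
from plant import manip as m
def ray(cam,px,z,cm=None):
    c=cm or m.camera_model(cam); K=np.array(c["camera_matrix"]);d=np.array(c["dist_coeffs"]);R=np.array(c["R"]);t=np.array(c["t"])
    u=cv2.undistortPoints(np.array([[px]],float),K,d)[0,0]
    v=R.T@np.array([u[0],u[1],1]);o=-R.T@t
    return o+v*(z-o[2])/v[2]
def save(cam,name):
    im=m.capture(cam);cv2.imwrite(f"pics/{name}.png",im[:,:,::-1]);return im
E
python3 - <<'E'
from h import *
s=m.read_state();print(s)
np.set_printoptions(precision=3,suppress=True)
for c in("scene","top"):
    save(c,c+"0")
    for n in ["lid_grip","canister_grip","mat","tray_floor","tray_grip","cart0_c","cart1_c","cart2_c","cart3_c","tip_box","jar","rack_far","scanner"]:
        print(c,n,[(np.round(r["point"],3).tolist(),round(r["confidence"],2)) for r in m.look_for(c,n)])
E
```

```text
{'time': 0.0, 'qpos': array([-59.27404434,  29.12765779, -13.6090183 ,  86.00772368,
         7.20165374,  65.82678011,  -8.86954253]), 'qvel': array([-0.10384957, -0.05597781,  0.06475877,  0.01435232,  0.02328807,
        0.03204034,  0.02259858]), 'joint_torque': array([-1.16953721e-03, -6.20594645e+01, -2.18700752e+00, -2.49655366e+01,
        1.27159993e-02,  1.16446865e-02,  2.93349217e-05]), 'position': array([0.2608443 , 0.56742187, 0.23041254]), 'tcp_rot': array([[-9.08648032e-01,  4.17562229e-01, -7.33340301e-04],
       [ 4.17562873e-01,  9.08646537e-01, -1.64870365e-03],
       [-2.20892446e-05, -1.80430701e-03, -9.99998372e-01]]), 'force': array([0.37077592, 0.73888498, 0.10598536]), 'moment': array([ 0.01665592, -0.05336901, -0.00611114]), 'grasp_force': 0.0, 'grip_width': 0.9987418378112491}
scene lid_grip [([0.567, -0.187, 0.127], 0.58)]
scene canister_grip [([0.567, -0.202, 0.214], 0.8), ([0.28, -0.314, 0.087], 0.68)]
scene mat [([0.422, 0.041, 0.001], 0.61)]
scene tray_floor [([0.586, 0.279, 0.004], 0.61), ([0.566, -0.206, 0.219], 0.21)]
scene tray_grip [([0.586, 0.
[... 414 characters left out ...]
9)]
top lid_grip [([0.53, -0.162, 0.131], 0.71)]
top canister_grip [([0.26, -0.302, 0.084], 0.68), ([0.55, -0.186, 0.214], 0.65)]
top mat [([0.43, 0.043, 0.003], 0.73), ([0.588, 0.266, 0.0], 0.68)]
top tray_floor [([0.589, 0.266, 0.003], 0.71), ([0.427, 0.588, 0.028], 0.54)]
top tray_grip [([0.589, 0.266, 0.003], 0.75)]
top cart0_c [([0.496, 0.43, 0.041], 0.56)]
top cart1_c []
top cart2_c [([0.428, 0.588, 0.031], 0.6), ([0.385, 0.177, 0.041], 0.55)]
top cart3_c [([0.598, 0.021, 0.041], 0.64), ([0.496, 0.433, 0.043], 0.38)]
top tip_box [([0.587, 0.264, 0.004], 0.64)]
top jar [([0.721, 0.059, 0.072], 0.62)]
top rack_far [([0.756, 0.195, 0.043], 0.63)]
top scanner [([0.427, 0.589, 0.03], 0.68)]
```

View pics/top0.png

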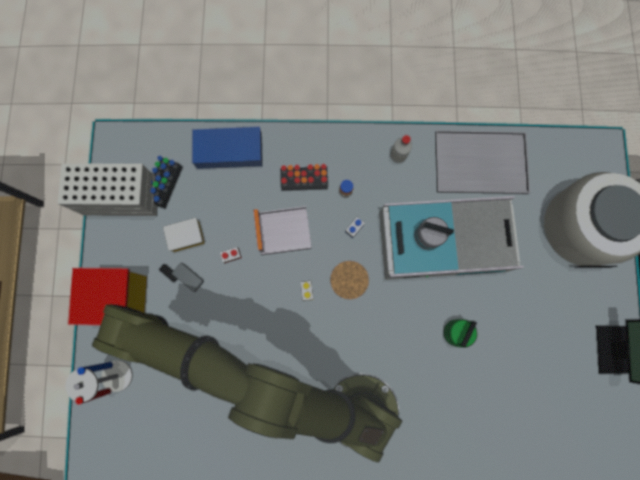

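View pics/scene0.png

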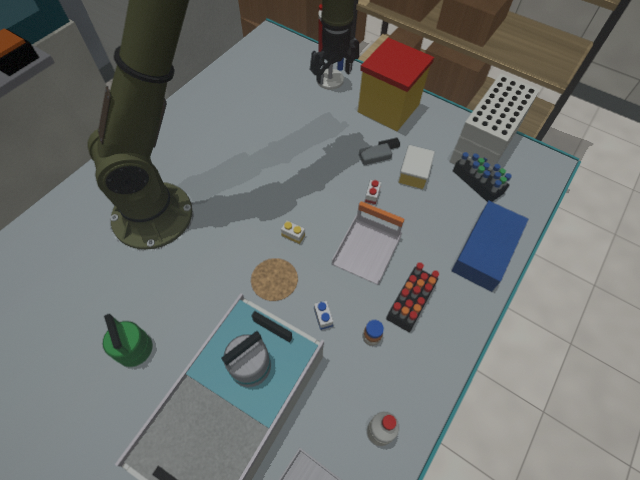

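Run:
```python
from h import *
im=cv2.imread("pics/top0.png");cv2.imwrite("pics/c1.png",cv2.resize(im[170:350,225:525],(800,480),interpolation=cv2.INTER_CUBIC))
im=cv2.imread("pics/scene0.png");cv2.imwrite("pics/c2.png",cv2.resize(im[170:420,170:430],(624,600),interpolation=cv2.INTER_CUBIC))
np.set_printoptions(precision=3,suppress=True)
for c in("scene","top"):
    m.capture(c)
    for n,z in [("cart0_c",.044),("cart2_c",.044),("cart3_c",.044),("mat",.003),("tray_floor",.004),("lid_grip",.168),("canister_grip",.215)]:
      for r in m.silhouettes(c,n)[:2]:
        ys,xs=np.nonzero(r["mask"]); P=np.array([ray(c,(x,y),z)[:2] for x,y in zip(xs,ys)],np.float32)
        (cx,cy),(w,h),a=cv2.minAreaRect(P); print(c,n,round(r["confidence"],2),(xs.mean().round(),ys.mean().round()),np.round([cx,cy,w,h],3),round(a,1),P.mean(0))
```

```text
scene cart0_c 0.71 (np.float64(372.0), np.float64(192.0)) [0.508 0.423 0.035 0.09 ] 20.2 [0.508 0.421]
scene cart2_c 0.78 (np.float64(293.0), np.float64(232.0)) [0.395 0.173 0.072 0.055] 8.9 [0.395 0.173]
scene cart3_c 0.83 (np.float64(323.0), np.float64(315.0)) [0.603 0.018 0.04  0.074] 51.5 [0.603 0.018]
scene cart3_c 0.45 (np.float64(372.0), np.float64(191.0)) [0.506 0.423 0.038 0.091] 20.3 [0.506 0.423]
scene mat 0.7 (np.float64(274.0), np.float64(279.0)) [0.426 0.041 0.127 0.127] 35.0 [0.426 0.041]Traceback (most recent call last):
  File "<stdin>", line 9, in <module>
  File "h.py", line 4, in ray
    c=cm or m.camera_model(cam); K=np.array(c["camera_matrix"]);d=np.array(c["dist_coeffs"]);R=np.array(c["R"]);t=np.array(c["t"])
            ~~~~~~~~~~~~~~^^^^^
ValueError: time passes only in moves, steps and waits
```

View pics/c1.png

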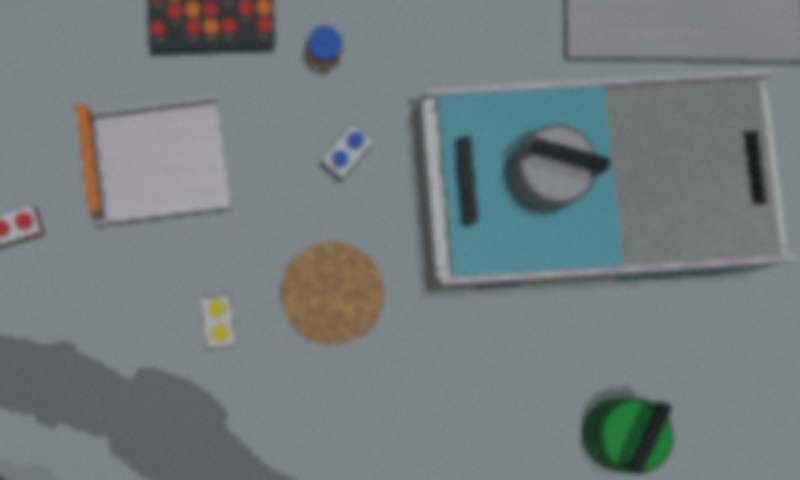

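View pics/c2.png

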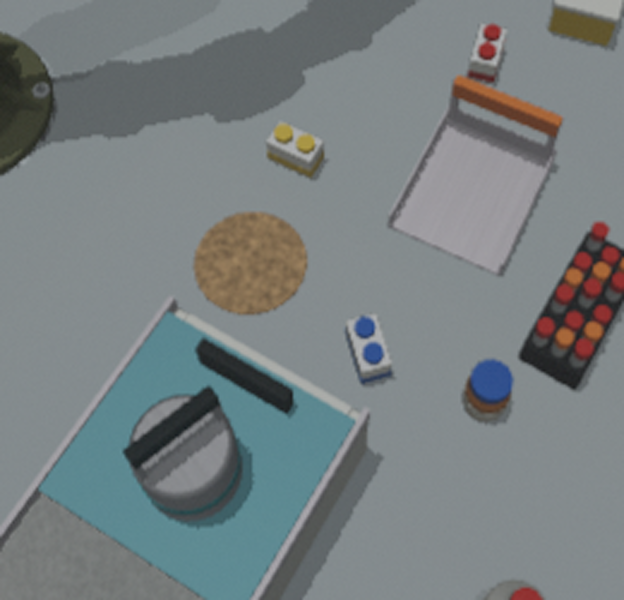

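Run:
```python
from h import *
np.set_printoptions(precision=3,suppress=True)
S=m.camera_model("scene");T=m.camera_model("top")
for cam,cm,f in (("top",T,lambda u,v:(225+u/2.667,170+v/2.667)),("scene",S,lambda u,v:(170+u/2.4,170+v/2.4))):
    D={"top":{"can":(530,143,608,163,.273),"lid":(465,138,470,222,.168),"tray":(83,107,96,214,.099),"red":(3,228,24,221,.05),"yel":(217,309,220,333,.05),"blu":(340,159,355,141,.05),"lip":(216,101,230,208,.004),"chestL":(427,95,443,282,.107),"chestR":(765,76,788,262,.107)},
     "scene":{"can":(133,459,215,398,.270),"lid":(203,348,290,400,.168),"tray":(457,86,558,125,.099),"red":(492,32,487,50,.05),"yel":(284,132,306,143,.05),"blu":(365,327,374,353,.05),"lip":(392,223,500,271,.01),"chestL":(172,302,366,413,.107)}}[cam]
    for k,(a,b,c,d,z) in D.items():
        p,q=ray(cam,f(a,b),z,cm),ray(cam,f(c,d),z,cm);e=q-p
        print(cam,k,((p+q)/2)[:2],p[:2],q[:2],"len",np.linalg.norm(e).round(3),"ang",np.degrees(np.arctan2(e[1],e[0])).round(1))
```

```text
top can [ 0.554 -0.196] [ 0.565 -0.154] [ 0.544 -0.238] len 0.086 ang -103.8
top lid [ 0.542 -0.105] [ 0.59  -0.103] [ 0.493 -0.107] len 0.097 ang -177.4
top tray [0.571 0.335] [0.636 0.345] [0.506 0.325] len 0.131 ang -171.4
top red [0.499 0.432] [0.494 0.445] [0.503 0.419] len 0.027 ang -70.5
top yel [0.385 0.179] [0.399 0.181] [0.37  0.177] len 0.029 ang -172.0
top blu [0.597 0.023] [0.586 0.032] [0.609 0.013] len 0.029 ang -39.0
top lip [0.599 0.177] [0.668 0.187] [0.53  0.167] len 0.139 ang -171.8
top chestL [ 0.542 -0.077] [ 0.655 -0.068] [ 0.43  -0.085] len 0.225 ang -175.7
top chestR [ 0.572 -0.49 ] [ 0.685 -0.481] [ 0.458 -0.498] len 0.227 ang -175.9
scene can [ 0.561 -0.198] [ 0.55  -0.235] [ 0.572 -0.16 ] len 0.078 ang 73.6
scene lid [ 0.551 -0.106] [ 0.504 -0.109] [ 0.599 -0.103] len 0.096 ang 3.7
scene tray [0.582 0.333] [0.521 0.323] [0.643 0.343] len 0.124 ang 9.4
scene red [0.504 0.435] [0.499 0.449] [0.508 0.422] len 0.029 ang -71.4
scene yel [0.39  0.182] [0.374 0.181] [0.405 0.183] len 0.03 ang 4.9
scene blu [0.603 0.025] [0.591 0.034] [0.615 0.015] len 0.03 ang -37.5
scene lip [0.603 0.181] [0.535 0.172] [0.67  0.191] len 0.136 ang 8.2
scene chestL [ 0.54  -0.066] [ 0.427 -0.075] [ 0.653 -0.057] len 0.227 ang 4.4
```

```bash
python3 -m handwheel '{"jaw":[-1,-1,-1,-1,-1,-1,-1,-1],"xyz":[[0,0,40],[0,0,80],[0,0,120],[92,-238,120],[92,-238,120],[92,-238,120],[92,-238,120],[92,-238,120]],"rot":[[0,0,0],[0,0,0],[0,0,0],[0,0,-6],[0,0,-12],[0,0,-18],[0,0,-25],[0,0,-25]]}'
python3 -m handwheel '{"jaw":[-1,-1,-1,-1,-1,-1,-1,-1],"xyz":[[148,-383,0],[148,-383,0],[148,-383,0],[148,-383,0],[148,-383,0],[148,-383,0],[148,-383,0],[148,-383,0]],"rot":[[0,0,-5],[0,0,-10],[0,0,-15],[0,0,-20],[0,0,-25],[0,0,-30],[0,0,-35],[0,0,-40]]}'
python3 -m handwheel '{"jaw":[-1,-1,-1,-1,-1,-1,-1,-1],"xyz":[[56,-144,0],[56,-144,0],[56,-144,0],[56,-144,0],[56,-144,0],[56,-144,0],[56,-144,0],[56,-144,0]],"rot":[[0,0,-5],[0,0,-10],[0,0,-15],[0,0,-15],[0,0,-15],[0,0,-15],[0,0,-15],[0,0,-15]]}'
python3 - <<'E'
from h import *
np.set_printoptions(precision=3,suppress=True)
s=m.read_state();R=s["tcp_rot"];print(s["qpos"],np.degrees(np.arctan2(R[1,1],R[0,1])))
w=save("wrist","w1")
save("top","top1")
for n in ["cart0_c","cart1_c","cart2_c","cart3_c","tray_grip","mat"]:
   print(n,[(np.round(r["point"],3).tolist(),round(r["confidence"],2)) for r in m.look_for("top",n)])
E
```

```text
time: 2.5
position: [0.3515, 0.3327, 0.3515]
tcp_rot: [[-0.644, 0.765, 0.001], [0.765, 0.644, 0.001], [0.0, 0.001, -1.0]]
force: [0.6, -0.0, 0.5]
grip_width: 1.001
grasp_force: 0.0
time: 3.3
position: [0.4957, -0.0403, 0.3517]
tcp_rot: [[-0.002, 1.0, 0.001], [1.0, 0.002, 0.0], [0.0, 0.001, -1.0]]
force: [1.3, 0.7, -0.4]
grip_width: 0.999
grasp_force: 0.0
time: 4.1
position: [0.5514, -0.1809, 0.3517]
tcp_rot: [[0.251, 0.968, 0.001], [0.968, -0.251, 0.001], [0.001, 0.001, -1.0]]
force: [0.2, -0.0, -0.3]
grip_width: 1.0
grasp_force: 0.0
[ 1.309 21.953 22.708 80.549 -8.498 79.149  9.59 ] -14.539807199972238
cart0_c []
cart1_c [([0.56, 0.589, 0.066], 0.16)]
cart2_c [([0.383, 0.182, 0.044], 0.56), ([0.587, 0.265, 0.004], 0.4)]
cart3_c [([0.596, 0.022, 0.037], 0.56)]
tray_grip [([0.588, 0.266, 0.001], 0.81), ([0.427, 0.585, 0.031], 0.39)]
mat [([0.427, 0.042, 0.003], 0.56)]
```

View wrist.

View pics/w1.png

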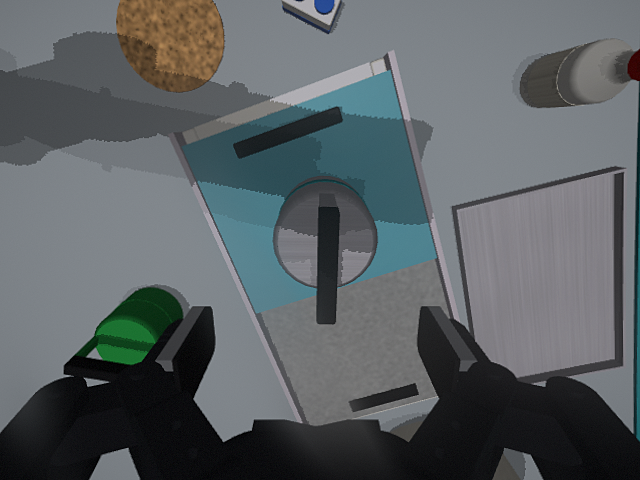

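View pics/top1.png

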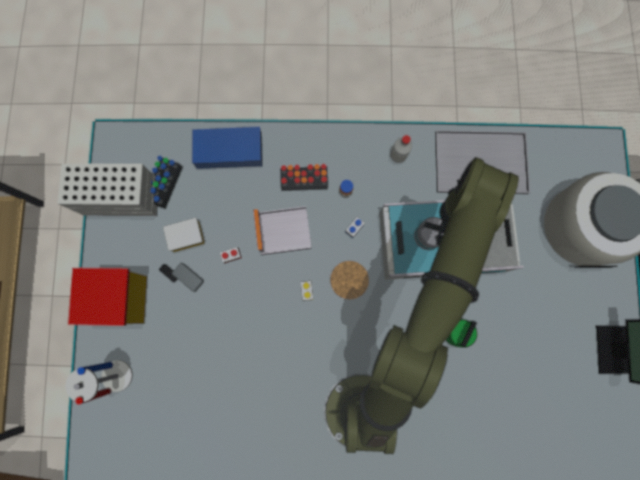

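Run:
```python
from h import *
np.set_printoptions(precision=3,suppress=True)
W=m.camera_model("wrist")
for k,(a,b,c,d,z) in {"can":(329,210,326,322,.273),"lid":(235,150,341,113,.168),"mat":(117,30,224,40,.003),"chestL":(178,137,393,53,.107)}.items():
    p,q=ray("wrist",(a,b),z,W),ray("wrist",(c,d),z,W);e=q-p
    print(k,((p+q)/2)[:2],"len",np.linalg.norm(e).round(3),"ang",np.degrees(np.arctan2(e[1],e[0])).round(1))
```

```text
can [ 0.556 -0.196] len 0.082 ang -105.5
lid [ 0.546 -0.104] len 0.099 ang 3.6
mat [0.427 0.039] len 0.128 ang -18.8
chestL [ 0.546 -0.07 ] len 0.234 ang 5.0
```

```bash
python3 -m handwheel '{"jaw":[-1,-1,-1,-1,-1,-1,-1,-1],"xyz":[[5,-15,0],[5,-15,-30],[5,-15,-60],[5,-15,-80],[5,-15,-95],[5,-15,-106],[5,-15,-106],[5,-15,-106]],"rot":[[0,0,-1],[0,0,-1],[0,0,-1],[0,0,-1],[0,0,-1],[0,0,-1],[0,0,-1],[0,0,-1]]}'
python3 -m handwheel '{"jaw":[1,1,1,1,1,1,1,1],"xyz":[[0,0,0],[0,0,0],[0,0,0],[0,0,0],[0,0,0],[0,0,0],[0,0,0],[0,0,0]],"rot":[[0,0,0],[0,0,0],[0,0,0],[0,0,0],[0,0,0],[0,0,0],[0,0,0],[0,0,0]]}'
```

```text
time: 5.3
position: [0.5566, -0.1981, 0.2457]
tcp_rot: [[0.271, 0.963, 0.0], [0.963, -0.271, -0.0], [-0.0, 0.0, -1.0]]
force: [0.3, -0.2, 0.9]
grip_width: 1.001
grasp_force: 0.0
time: 6.1
position: [0.5561, -0.1973, 0.2455]
tcp_rot: [[0.27, 0.963, -0.0], [0.963, -0.27, 0.0], [0.0, -0.0, -1.0]]
force: [-3.0, 1.2, 3.5]
grip_width: 0.148
grasp_force: 59.7
```

```bash
python3 -m handwheel '{"jaw":[1,1,1,1,1,1,1,1],"xyz":[[0,0,8],[0,0,20],[0,0,35],[0,0,50],[0,0,62],[0,0,70],[0,0,70],[0,0,70]],"rot":[[0,0,0],[0,0,0],[0,0,0],[0,0,0],[0,0,0],[0,0,0],[0,0,0],[0,0,0]]}'
python3 -m handwheel '{"jaw":[1,1,1,1,1,1,1,1],"xyz":[[-5,9,0],[-15,28,0],[-30,56,0],[-45,84,0],[-60,112,0],[-75,140,0],[-90,168,0],[-104,192,0]],"rot":[[0,0,0],[0,0,0],[0,0,0],[0,0,0],[0,0,0],[0,0,0],[0,0,0],[0,0,0]]}'
python3 -m handwheel '{"jaw":[1,1,1,1,1,1,1,1],"xyz":[[-12,22,0],[-19,36,0],[-23,43,0],[-25,46,0],[-25,46,-20],[-25,46,-45],[-25,46,-70],[-25,46,-95]],"rot":[[0,0,0],[0,0,0],[0,0,0],[0,0,0],[0,0,0],[0,0,0],[0,0,0],[0,0,0]]}'
python3 -m handwheel '{"jaw":[1,1,1,1,1,1,1,1],"xyz":[[0,0,-20],[0,0,-40],[0,0,-60],[0,0,-75],[0,0,-85],[0,0,-92],[0,0,-97],[0,0,-99]],"rot":[[0,0,0],[0,0,0],[0,0,0],[0,0,0],[0,0,0],[0,0,0],[0,0,0],[0,0,0]]}'
```

```text
time: 6.9
position: [0.5562, -0.1973, 0.3149]
tcp_rot: [[0.27, 0.963, -0.001], [0.963, -0.27, 0.0], [0.0, -0.001, -1.0]]
force: [0.4, 0.4, -4.4]
grip_width: 0.153
grasp_force: 58.8
time: 7.7
position: [0.4506, -0.0034, 0.3148]
tcp_rot: [[0.269, 0.963, -0.001], [0.963, -0.269, 0.001], [0.0, -0.001, -1.0]]
force: [0.5, -1.2, -4.3]
grip_width: 0.153
grasp_force: 58.7
time: 8.5
position: [0.4276, 0.0396, 0.2194]
tcp_rot: [[0.272, 0.962, 0.001], [0.962, -0.272, -0.0], [-0.0, 0.001, -1.0]]
force: [-0.1, -0.5, -4.1]
grip_width: 0.157
grasp_force: 58.8
time: 9.3
position: [0.4275, 0.0404, 0.1211]
tcp_rot: [[0.271, 0.963, 0.0], [0.963, -0.271, -0.0], [-0.0, 0.0, -1.0]]
force: [-0.7, -0.3, -4.6]
grip_width: 0.151
grasp_force: 58.8
```

```bash
python3 -m handwheel '{"jaw":[1,1,-0.5,-0.8,-1,-1,-1,-1],"xyz":[[0,0,-1],[0,0,-1],[0,0,-1],[0,0,-1],[0,0,-1],[0,0,20],[0,0,60],[0,0,100]],"rot":[[0,0,0],[0,0,0],[0,0,0],[0,0,0],[0,0,0],[0,0,0],[0,0,0],[0,0,0]]}'
python3 -m handwheel '{"jaw":[-1,-1,-1,-1,-1,-1,-1,-1],"xyz":[[-5,20,10],[-10,40,10],[-20,70,10],[-28,98,10],[-34,120,10],[-40,140,10],[-40,140,10],[-40,140,10]],"rot":[[0,0,-8],[0,0,-16],[0,0,-24],[0,0,-32],[0,0,-40],[0,0,-48],[0,0,-56],[0,0,-64]]}'
python3 - <<'E'
from h import *
save("wrist","w2")
s=m.read_state();print(s["qpos"],s["position"])
W=m.camera_model("wrist")
for n in ["cart2_c"]:
   print(n,[(np.round(r["point"],3).tolist(),round(r["confidence"],2)) for r in m.look_for("wrist",n)])
   for r in m.silhouettes("wrist",n)[:2]:
        ys,xs=np.nonzero(r["mask"]); P=np.array([ray("wrist",(x,y),.044,W)[:2] for x,y in zip(xs,ys)],np.float32)
        (cx,cy),(w,h),a=cv2.minAreaRect(P); print(n,round(r["confidence"],2),np.round([cx,cy,w,h],3),round(a,1),xs.mean(),ys.mean())
E
```

```text
time: 10.1
position: [0.4269, 0.0404, 0.2224]
tcp_rot: [[0.271, 0.963, -0.001], [0.963, -0.271, -0.001], [-0.001, -0.001, -1.0]]
force: [0.4, -0.6, -0.5]
grip_width: 1.002
grasp_force: 0.0
time: 10.9
position: [0.3871, 0.1814, 0.2315]
tcp_rot: [[0.985, 0.175, 0.0], [0.175, -0.985, 0.0], [0.0, -0.0, -1.0]]
force: [1.4, 0.1, -0.5]
grip_width: 0.998
grasp_force: 0.0
[ -48.05975504   12.34692511   24.41113414  113.954455     -6.21308419
   54.91035249 -100.99115351] [0.38721085 0.18101682 0.23144606]
cart2_c [([0.392, 0.182, 0.049], 0.77), ([0.534, 0.266, 0.003], 0.21)]
cart2_c 0.66 [0.391 0.184 0.064 0.034] 6.6 314.8453788874288 207.35479632063075
```

View pics/w2.png

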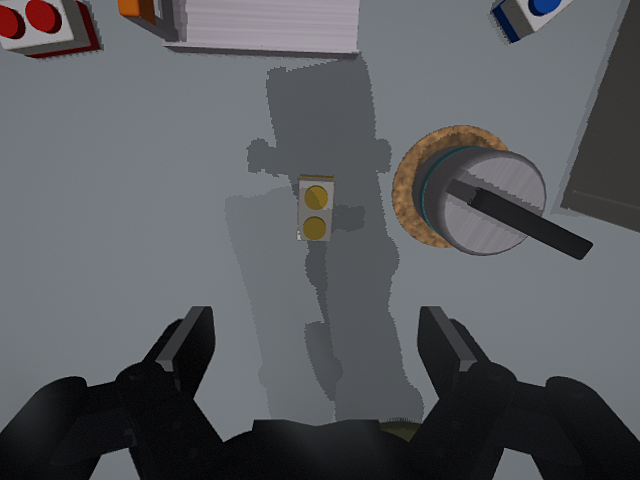

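```bash
python3 -m handwheel '{"jaw":[-1,-1,-1,-1,-1,-1,-1,-1],"xyz":[[4,2,-45],[4,2,-90],[4,2,-130],[4,2,-165],[4,2,-190],[4,2,-210],[4,2,-222],[4,2,-222]],"rot":[[0,0,-3],[0,0,-3],[0,0,-3],[0,0,-3],[0,0,-3],[0,0,-3],[0,0,-3],[0,0,-3]]}'
python3 -m handwheel '{"jaw":[1,1,1,1,1,1,1,1],"xyz":[[0,0,0],[0,0,0],[0,0,0],[0,0,0],[0,0,0],[0,0,0],[0,0,20],[0,0,50]],"rot":[[0,0,0],[0,0,0],[0,0,0],[0,0,0],[0,0,0],[0,0,0],[0,0,0],[0,0,0]]}'
python3 -m handwheel '{"jaw":[1,1,1,1,1,1,1,1],"xyz":[[0,0,40],[0,0,80],[0,0,120],[40,20,140],[80,40,140],[120,60,140],[150,75,140],[163,75,140]],"rot":[[0,0,0],[0,0,0],[0,0,0],[0,0,2],[0,0,2],[0,0,2],[0,0,2],[0,0,2]]}'
python3 - <<'E'
from h import *
save("wrist","w3")
np.save("w3cm.npy",m.camera_model("wrist"),allow_pickle=True)
print(m.read_state()["position"])
E
```

```text
time: 11.85
position: [0.3908, 0.1821, 0.008]
tcp_rot: [[0.991, 0.13, -0.002], [0.13, -0.991, -0.001], [-0.002, 0.0, -1.0]]
force: [-0.2, -0.3, -0.3]
grip_width: 1.0
grasp_force: 0.0
time: 12.65
position: [0.3905, 0.1822, 0.0593]
tcp_rot: [[0.992, 0.128, -0.002], [0.128, -0.992, -0.001], [-0.002, 0.001, -1.0]]
force: [0.7, 0.5, 0.5]
grip_width: 0.388
grasp_force: 59.8
time: 13.45
position: [0.5562, 0.2601, 0.1989]
tcp_rot: [[0.986, 0.165, 0.001], [0.165, -0.986, 0.001], [0.001, -0.001, -1.0]]
force: [-0.2, 0.0, 0.2]
grip_width: 0.386
grasp_force: 59.8
[0.55724663 0.25833302 0.19881206]
```

View pics/w3.png

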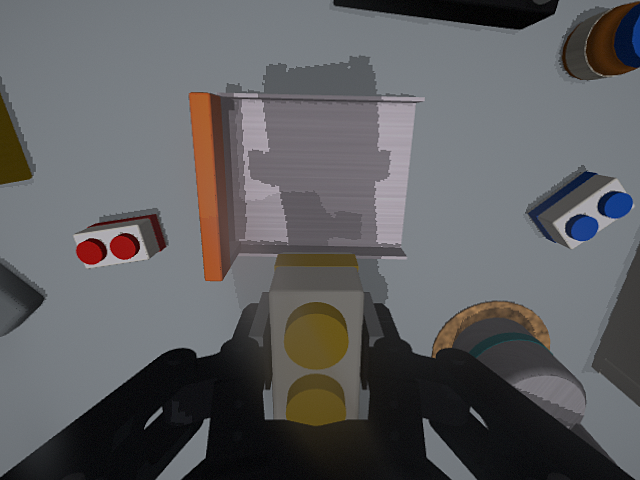

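Run:
```python
from h import *
np.set_printoptions(precision=3,suppress=True)
W=np.load("w3cm.npy",allow_pickle=True).item()
for k,(a,b,c,d,z) in {"barL":(190,94,206,280,.099),"barR":(210,93,222,278,.071),"lip":(415,103,402,248,.004),"nearwall":(245,254,407,258,.03),"farwall":(228,95,424,100,.03),"red":(91,251,125,246,.05),"blue":(582,227,614,205,.05)}.items():
    p,q=ray("wrist",(a,b),z,W),ray("wrist",(c,d),z,W);e=q-p
    print(k,((p+q)/2)[:2],p[:2],q[:2],"len",np.linalg.norm(e).round(3),"ang",np.degrees(np.arctan2(e[1],e[0])).round(1))
```

```text
barL [0.577 0.345] [0.641 0.354] [0.514 0.335] len 0.129 ang -171.7
barR [0.574 0.34 ] [0.645 0.349] [0.504 0.33 ] len 0.143 ang -172.0
lip [0.601 0.178] [0.668 0.188] [0.533 0.167] len 0.137 ang -171.0
nearwall [0.522 0.244] [0.511 0.319] [0.532 0.168] len 0.153 ang -82.1
farwall [0.658 0.267] [0.647 0.347] [0.669 0.188] len 0.16 ang -82.0
red [0.505 0.434] [0.501 0.448] [0.51  0.419] len 0.03 ang -71.9
blue [0.602 0.027] [0.591 0.036] [0.613 0.018] len 0.029 ang -39.1
```

```bash
python3 -m handwheel '{"jaw":[1,1,1,1,1,1,1,1],"xyz":[[0,13,-30],[0,13,-60],[0,13,-90],[0,13,-100],[0,13,-110],[0,13,-110],[0,13,-110],[0,13,-110]],"rot":[[0,0,-0.5],[0,0,-0.5],[0,0,-0.5],[0,0,-0.5],[0,0,-0.5],[0,0,-0.5],[0,0,-0.5],[0,0,-0.5]]}'
```

```text
time: 14.3
position: [0.5551, 0.2708, 0.0906]
tcp_rot: [[0.988, 0.153, 0.002], [0.153, -0.988, 0.001], [0.002, -0.001, -1.0]]
force: [0.2, 0.2, -1.4]
grip_width: 0.387
grasp_force: 59.8
```

```bash
python3 -m handwheel '{"jaw":[1,1,1,1,1,1,-0.2,-0.2],"xyz":[[0,0,-30],[0,0,-55],[0,0,-68],[0,0,-74],[0,0,-76],[0,0,-76],[0,0,-76],[0,0,-76]],"rot":[[0,0,0],[0,0,0],[0,0,0],[0,0,0],[0,0,0],[0,0,0],[0,0,0],[0,0,0]]}'
python3 -m handwheel '{"jaw":[-0.2,-0.2,-0.2,-0.2,-1,-1,-1,-1],"xyz":[[0,0,0],[0,0,20],[0,0,60],[0,0,105],[0,0,150],[0,0,175],[-15,40,175],[-30,80,175]],"rot":[[0,0,0],[0,0,0],[0,0,0],[0,0,0],[0,0,8],[0,0,16],[0,0,24],[0,0,32]]}'
python3 -m handwheel '{"jaw":[-1,-1,-1,-1,-1,-1,-1,-1],"xyz":[[-10,40,0],[-20,83,0],[-20,83,0],[-20,83,0],[-20,83,0],[-20,83,0],[-20,83,0],[-20,83,0]],"rot":[[0,0,8.5],[0,0,17],[0,0,25.5],[0,0,34],[0,0,42],[0,0,50],[0,0,58],[0,0,67]]}'
python3 - <<'E'
from h import *
save("wrist","w4")
s=m.read_state();print(s["qpos"],s["position"])
W=m.camera_model("wrist")
for n in ["cart0_c"]:
   print(n,[(np.round(r["point"],3).tolist(),round(r["confidence"],2)) for r in m.look_for("wrist",n)])
   for r in m.silhouettes("wrist",n)[:2]:
        ys,xs=np.nonzero(r["mask"]); P=np.array([ray("wrist",(x,y),.044,W)[:2] for x,y in zip(xs,ys)],np.float32)
        (cx,cy),(w,h),a=cv2.minAreaRect(P); print(n,round(r["confidence"],2),np.round([cx,cy,w,h],3),round(a,1),xs.mean(),ys.mean())
E
```

```text
time: 15.1
position: [0.5551, 0.2706, 0.0141]
tcp_rot: [[0.988, 0.153, 0.002], [0.153, -0.988, 0.001], [0.002, -0.0, -1.0]]
force: [0.3, -1.6, 0.9]
grip_width: 0.598
grasp_force: 0.0
time: 15.9
position: [0.525, 0.3511, 0.1902]
tcp_rot: [[0.755, 0.656, 0.003], [0.656, -0.755, 0.002], [0.003, 0.0, -1.0]]
force: [0.5, 1.4, 0.1]
grip_width: 1.003
grasp_force: 0.0
time: 16.7
position: [0.5038, 0.4342, 0.1883]
tcp_rot: [[-0.306, 0.952, -0.0], [0.952, 0.306, 0.0], [0.001, -0.0, -1.0]]
force: [0.2, -1.0, -0.6]
grip_width: 0.997
grasp_force: 0.0
[-40.3947245   34.20799174  -4.26295108  82.92897557   2.66828017
  62.96236244 -26.84823827] [0.50402779 0.43400632 0.18827739]
cart0_c [([0.499, 0.446, 0.041], 0.77)]
cart0_c 0.59 [0.5   0.441 0.033 0.064] 19.2 313.4722875377897 213.78669801813908
```

View pics/w4.png

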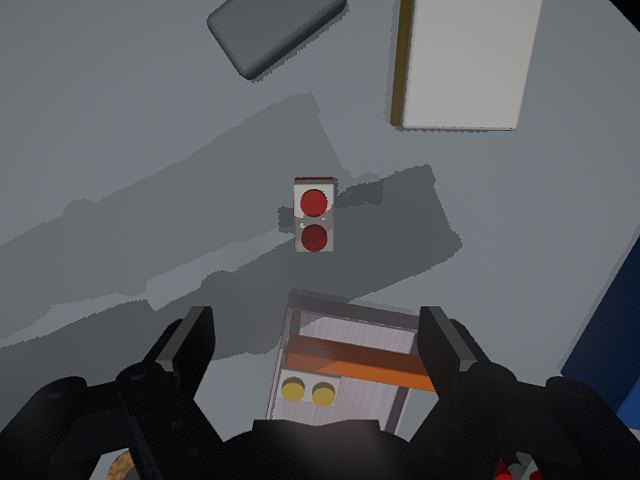

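```bash
python3 -m handwheel '{"jaw":[-1,-1,-1,-1,-1,-1,-1,-1],"xyz":[[-2,4,-45],[-2,4,-85],[-2,4,-120],[-2,4,-145],[-2,4,-163],[-2,4,-174],[-2,4,-179],[-2,4,-179]],"rot":[[0,0,1],[0,0,1],[0,0,1],[0,0,1],[0,0,1],[0,0,1],[0,0,1],[0,0,1]]}'
python3 -m handwheel '{"jaw":[1,1,1,1,1,1,1,1],"xyz":[[0,0,0],[0,0,0],[0,0,0],[0,0,0],[0,0,0],[0,0,0],[0,0,20],[0,0,60]],"rot":[[0,0,0],[0,0,0],[0,0,0],[0,0,0],[0,0,0],[0,0,0],[0,0,0],[0,0,0]]}'
python3 -m handwheel '{"jaw":[1,1,1,1,1,1,1,1],"xyz":[[0,0,40],[0,0,80],[0,0,110],[20,-27,110],[40,-54,110],[60,-80,110],[80,-107,110],[100,-134,110]],"rot":[[0,0,8],[0,0,16],[0,0,24],[0,0,32],[0,0,40],[0,0,48],[0,0,56],[0,0,64]]}'
python3 -m handwheel '{"jaw":[1,1,1,1,1,1,1,1],"xyz":[[18,-24,0],[18,-24,0],[18,-24,-20],[18,-24,-50],[18,-24,-80],[18,-24,-80],[18,-24,-80],[18,-24,-80]],"rot":[[0,0,8],[0,0,15.5],[0,0,15.5],[0,0,15.5],[0,0,15.5],[0,0,15.5],[0,0,15.5],[0,0,15.5]]}'
```

```text
time: 17.65
position: [0.5023, 0.4377, 0.0092]
tcp_rot: [[-0.315, 0.949, -0.0], [0.949, 0.315, -0.0], [-0.0, -0.0, -1.0]]
force: [0.4, -0.2, 0.2]
grip_width: 0.999
grasp_force: 0.0
time: 18.45
position: [0.5004, 0.4359, 0.0665]
tcp_rot: [[-0.316, 0.949, -0.005], [0.949, 0.316, -0.005], [-0.003, -0.007, -1.0]]
force: [1.1, 0.0, -0.7]
grip_width: 0.39
grasp_force: 59.7
time: 19.25
position: [0.6029, 0.3022, 0.179]
tcp_rot: [[-0.992, 0.126, -0.0], [0.126, 0.992, -0.0], [0.0, -0.0, -1.0]]
force: [0.4, -0.3, -0.3]
grip_width: 0.386
grasp_force: 59.7
time: 20.05
position: [0.6212, 0.2803, 0.1011]
tcp_rot: [[-0.99, -0.138, 0.002], [-0.138, 0.99, 0.001], [-0.002, 0.001, -1.0]]
force: [-0.3, -0.3, 0.2]
grip_width: 0.392
grasp_force: 59.7
```

```bash
python3 -m handwheel '{"jaw":[1,1,1,1,1,1,-0.2,-0.2],"xyz":[[0,0,-35],[0,0,-60],[0,0,-76],[0,0,-84],[0,0,-87],[0,0,-87],[0,0,-87],[0,0,-87]],"rot":[[0,0,0],[0,0,0],[0,0,0],[0,0,0],[0,0,0],[0,0,0],[0,0,0],[0,0,0]]}'
python3 -m handwheel '{"jaw":[-0.2,-0.2,-0.2,-0.2,-1,-1,-1,-1],"xyz":[[0,0,0],[0,0,20],[0,0,60],[0,0,105],[0,0,150],[0,0,175],[-3,-45,175],[-6,-90,175]],"rot":[[0,0,0],[0,0,0],[0,0,0],[0,0,0],[0,0,0],[0,0,-8],[0,0,-16],[0,0,-24]]}'
python3 -m handwheel '{"jaw":[-1,-1,-1,-1,-1,-1,-1,-1],"xyz":[[-3,-45,0],[-6,-90,0],[-10,-130,0],[-13,-165,0],[-13,-165,0],[-13,-165,0],[-13,-165,0],[-13,-165,0]],"rot":[[0,0,-8],[0,0,-16],[0,0,-23],[0,0,-23],[0,0,-23],[0,0,-23],[0,0,-23],[0,0,-23]]}'
python3 - <<'E'
from h import *
save("wrist","w5")
s=m.read_state();print(s["qpos"],s["position"])
W=m.camera_model("wrist")
for n in ["cart3_c"]:
   print(n,[(np.round(r["point"],3).tolist(),round(r["confidence"],2)) for r in m.look_for("wrist",n)])
   for r in m.silhouettes("wrist",n)[:2]:
        ys,xs=np.nonzero(r["mask"]); P=np.array([ray("wrist",(x,y),.044,W)[:2] for x,y in zip(xs,ys)],np.float32)
        (cx,cy),(w,h),a=cv2.minAreaRect(P); print(n,round(r["confidence"],2),np.round([cx,cy,w,h],3),round(a,1),xs.mean(),ys.mean())
E
```

```text
time: 20.85
position: [0.6216, 0.2794, 0.0138]
tcp_rot: [[-0.991, -0.137, 0.003], [-0.137, 0.991, 0.0], [-0.003, -0.0, -1.0]]
force: [0.9, -1.5, 0.8]
grip_width: 0.603
grasp_force: 0.0
time: 21.65
position: [0.6143, 0.191, 0.1885]
tcp_rot: [[-0.96, 0.279, 0.002], [0.279, 0.96, 0.002], [-0.002, 0.003, -1.0]]
force: [1.5, -1.1, -0.6]
grip_width: 1.0
grasp_force: 0.0
time: 22.45
position: [0.6014, 0.0266, 0.1873]
tcp_rot: [[-0.778, 0.628, 0.0], [0.628, 0.778, 0.001], [0.001, 0.001, -1.0]]
force: [-0.3, -0.7, -0.4]
grip_width: 1.001
grasp_force: 0.0
[  4.21830688  29.2077993  -14.28212378  93.33248992   8.06660824
  58.47126592  38.50738373] [0.6013654  0.02634768 0.18722882]
cart3_c [([0.598, 0.033, 0.045], 0.81), ([0.538, -0.102, 0.126], 0.54)]
cart3_c 0.69 [0.597 0.028 0.033 0.065] 51.9 312.56857433118864 218.1181848967152
```

View pics/w5.png

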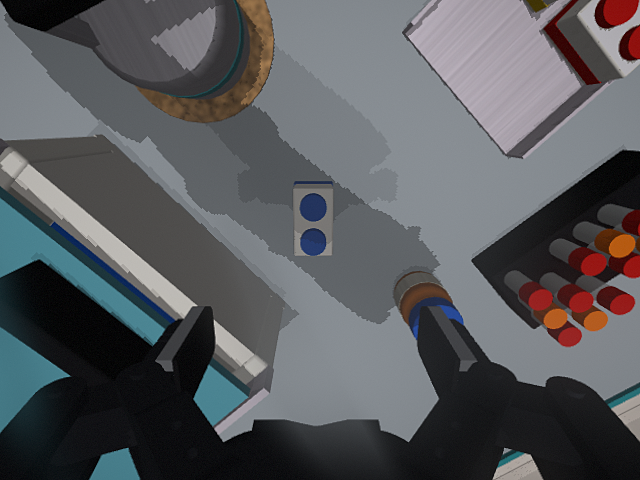

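Run:
```python
from h import *
np.set_printoptions(precision=3,suppress=True)
W=m.camera_model("wrist");R=np.array(W["R"]);s=m.read_state();T=np.array(s["tcp_rot"])
print(T.T@(-R.T@np.array(W["t"])-s["position"]), T.T@R[2])
for k,(a,b,c,d,z) in {"caps":(313,207,313,242,.05),"topbox":(294,220,333,220,.042)}.items():
    p,q=ray("wrist",(a,b),z,W),ray("wrist",(c,d),z,W);print(k,(p+q)/2)
```

```text
[ 0.08   0.001 -0.142] [-0.311  0.002  0.95 ]
caps [0.6   0.026 0.05 ]
topbox [0.599 0.027 0.042]
```

```bash
python3 - <<'E'
from h import *
W=m.camera_model("wrist")
print(ray("wrist",(515,157),.004,W),ray("wrist",(405,30),.004,W))
E
python3 -m handwheel '{"jaw":[-1,-1,-1,-1,-1,-1,-1,-1],"xyz":[[-1,0,-45],[-1,0,-85],[-1,0,-120],[-1,0,-145],[-1,0,-163],[-1,0,-174],[-1,0,-178],[-1,0,-178]],"rot":[[0,0,1],[0,0,1],[0,0,1],[0,0,1],[0,0,1],[0,0,1],[0,0,1],[0,0,1]]}'
python3 -m handwheel '{"jaw":[1,1,1,1,1,1,1,1],"xyz":[[0,0,0],[0,0,0],[0,0,0],[0,0,0],[0,0,0],[0,0,0],[0,0,20],[0,0,60]],"rot":[[0,0,0],[0,0,0],[0,0,0],[0,0,0],[0,0,0],[0,0,0],[0,0,0],[0,0,0]]}'
python3 -m handwheel '{"jaw":[1,1,1,1,1,1,1,1],"xyz":[[0,0,40],[0,0,70],[-1,35,70],[-2,75,70],[-3,115,70],[-4,155,70],[-5,194,70],[-5,194,70]],"rot":[[0,0,8],[0,0,16],[0,0,24],[0,0,32],[0,0,40],[0,0,46],[0,0,46],[0,0,46]]}'
python3 - <<'E'
from h import *
save("wrist","w6");W=m.camera_model("wrist");np.save("w6cm.npy",W,allow_pickle=True)
print(m.read_state()["position"])
E
```

```text
[0.67482496 0.19786367 0.004     ] [0.52993228 0.17810208 0.004     ]
time: 23.4
position: [0.6004, 0.0248, 0.0093]
tcp_rot: [[-0.787, 0.617, -0.0], [0.617, 0.787, 0.0], [0.0, -0.0, -1.0]]
force: [0.5, -0.4, -0.2]
grip_width: 1.0
grasp_force: 0.0
time: 24.2
position: [0.598, 0.0243, 0.0672]
tcp_rot: [[-0.787, 0.617, -0.006], [0.617, 0.787, -0.0], [0.005, -0.004, -1.0]]
force: [0.6, 0.0, -0.9]
grip_width: 0.394
grasp_force: 59.5
time: 25.0
position: [0.5933, 0.2266, 0.1395]
tcp_rot: [[-0.989, -0.146, -0.001], [-0.146, 0.989, 0.005], [-0.0, 0.006, -1.0]]
force: [-0.2, 0.5, -0.8]
grip_width: 0.391
grasp_force: 59.7
[0.59403882 0.2225958  0.13913984]
```

View pics/w6.png

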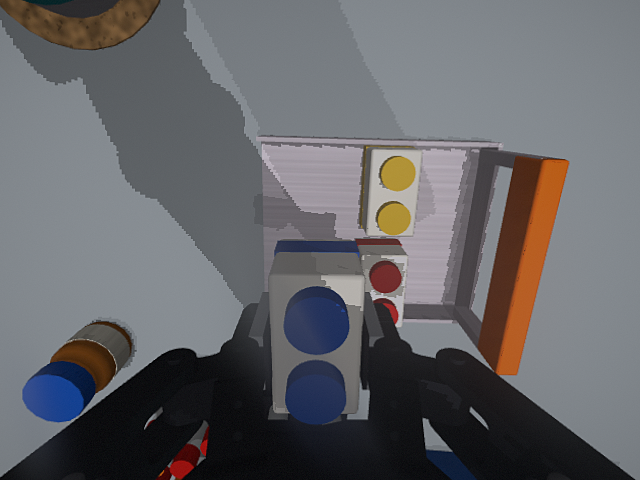

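Run:
```python
from h import *
np.set_printoptions(precision=3,suppress=True)
W=np.load("w6cm.npy",allow_pickle=True).item()
for k,(a,b,c,d,z) in {"barOuter":(568,160,517,374,.099),"barIn":(540,157,497,372,.099),"lip":(262,145,265,240,.004),"robwall":(258,137,500,143,.03),"yel":(397,173,393,218,.054)}.items():
    p,q=ray("wrist",(a,b),z,W),ray("wrist",(c,d),z,W);e=q-p
    print(k,((p+q)/2)[:2],p[:2],q[:2],"len",np.linalg.norm(e).round(3),"ang",np.degrees(np.arctan2(e[1],e[0])).round(1))
```

```text
barOuter [0.579 0.348] [0.515 0.34 ] [0.644 0.356] len 0.129 ang 7.1
barIn [0.58  0.335] [0.516 0.326] [0.644 0.344] len 0.13 ang 7.8
lip [0.574 0.179] [0.537 0.174] [0.612 0.184] len 0.076 ang 7.3
robwall [0.52  0.257] [0.53  0.175] [0.51  0.339] len 0.166 ang 96.7
yel [0.552 0.27 ] [0.538 0.268] [0.567 0.272] len 0.03 ang 7.3
```

```bash
python3 -m handwheel '{"jaw":[1,1,1,1,1,1,-0.15,-0.15],"xyz":[[1,0,-50],[1,0,-90],[1,0,-112],[1,0,-121],[1,0,-125],[1,0,-125],[1,0,-125],[1,0,-125]],"rot":[[0,0,0],[0,0,0],[0,0,0],[0,0,0],[0,0,0],[0,0,0],[0,0,0],[0,0,0]]}'
python3 -m handwheel '{"jaw":[-0.15,-0.15,-0.15,-0.15,-1,-1,-1,-1],"xyz":[[0,0,0],[0,0,20],[0,0,60],[0,0,105],[0,0,150],[0,0,200],[0,-10,235],[-6,-50,235]],"rot":[[0,0,0],[0,0,0],[0,0,0],[0,0,0],[0,0,0],[0,0,0],[0,0,0],[0,0,0]]}'
python3 -m handwheel '{"jaw":[-1,-1,-1,-1,-1,-1,-1,-1],"xyz":[[-6,-40,0],[-13,-88,0],[-20,-135,0],[-27,-182,0],[-34,-229,0],[-43,-279,0],[-43,-279,0],[-43,-279,0]],"rot":[[0,0,0],[0,0,-1],[0,0,-2],[0,0,-3],[0,0,-4],[0,0,-4],[0,0,-4],[0,0,-4]]}'
python3 - <<'E'
from h import *
np.set_printoptions(precision=3,suppress=True)
save("wrist","w7");W=m.camera_model("wrist");np.save("w7cm.npy",W,allow_pickle=True)
s=m.read_state();print(s["position"],s["qpos"])
save("top","top2");save("scene","scene2")
for c in ("top","scene"):
  for n in ["cart0_c","cart2_c","cart3_c","tray_grip"]:
   print(c,n,[(np.round(r["point"],3).tolist(),round(r["confidence"],2)) for r in m.look_for(c,n)][:2])
a=cv2.imread("pics/w7.png");b=cv2.imread("pics/scene2.png")[120:360,220:460]
cv2.imwrite("pics/m1.png",np.hstack([cv2.resize(a,(480,360)),cv2.resize(b,(320,360))]))
E
```

```text
time: 25.85
position: [0.5972, 0.2187, 0.0155]
tcp_rot: [[-0.991, -0.137, 0.002], [-0.137, 0.991, 0.001], [-0.002, 0.0, -1.0]]
force: [0.5, -0.6, -0.2]
grip_width: 0.58
grasp_force: 0.0
time: 26.65
position: [0.592, 0.1746, 0.2556]
tcp_rot: [[-0.989, -0.144, 0.01], [-0.144, 0.99, 0.007], [-0.011, 0.006, -1.0]]
force: [1.0, -0.1, 0.3]
grip_width: 0.999
grasp_force: 0.0
time: 27.45
position: [0.547, -0.1121, 0.2495]
tcp_rot: [[-0.998, -0.065, 0.0], [-0.065, 0.998, -0.0], [-0.0, -0.0, -1.0]]
force: [-0.5, 0.9, 0.9]
grip_width: 1.001
grasp_force: 0.0
[ 0.547 -0.11   0.25 ] [ 26.872  23.411 -26.731  94.42   11.354  64.84   91.075]
top cart0_c [([0.618, 0.279, 0.047], 0.68)]
top cart2_c []
top cart3_c [([0.593, 0.211, 0.044], 0.58)]
top tray_grip [([0.586, 0.296, 0.002], 0.96)]
scene cart0_c [([0.623, 0.274, 0.046], 0.81), ([0.562, -0.195, 0.128], 0.24)]
scene cart2_c [([0.552, 0.264, 0.048], 0.91), ([0.764, 0.18, 0.064], 0.44)]
scene cart3_c [([0.598, 0.205, 0.048], 0.67)]
scene tray_grip [([0.58, 0.322, 0.005], 0.71)]
```

View pics/m1.png

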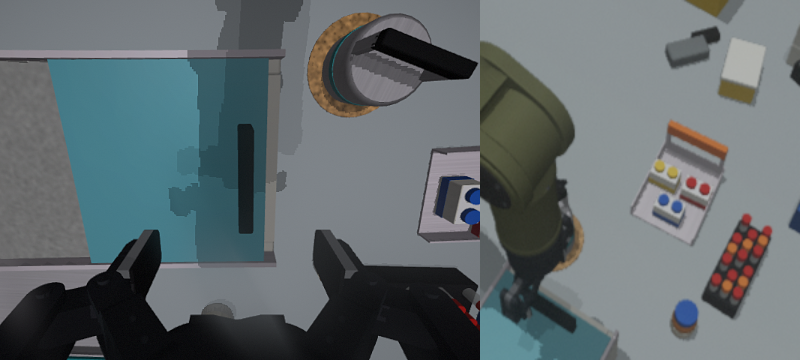

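Run:
```python
from h import *
np.set_printoptions(precision=3,suppress=True)
W=np.load("w7cm.npy",allow_pickle=True).item()
for a,b,c,d,z in [(245*4/3,124*4/3,246*4/3,232*4/3,.168),(48*4/3,60*4/3,92*4/3,262*4/3,.128)]:
    p,q=ray("wrist",(a,b),z,W),ray("wrist",(c,d),z,W);e=q-p
    print(((p+q)/2)[:2],"len",np.linalg.norm(e).round(3),"ang",np.degrees(np.arctan2(e[1],e[0])).round(1))
```

```text
[ 0.543 -0.101] len 0.101 ang 5.0
[ 0.56  -0.277] len 0.214 ang 4.5
```

```bash
python3 -m handwheel '{"jaw":[-1,-1,-1,-1,-1,-1,-1,-1],"xyz":[[-2,7,-30],[-2,7,-60],[-2,7,-85],[-2,7,-100],[-2,7,-108],[-2,7,-112],[-2,7,-112],[-2,7,-112]],"rot":[[0,0,0.7],[0,0,0.7],[0,0,0.7],[0,0,0.7],[0,0,0.7],[0,0,0.7],[0,0,0.7],[0,0,0.7]]}'
python3 -m handwheel '{"jaw":[1,1,1,1,1,1,1,1],"xyz":[[0,0,0],[0,0,0],[0,0,0],[0,0,0],[0,0,0],[0,0,0],[0,0,0],[0,0,0]],"rot":[[0,0,0],[0,0,0],[0,0,0],[0,0,0],[0,0,0],[0,0,0],[0,0,0],[0,0,0]]}'
```

```text
time: 28.8
position: [0.5459, -0.1035, 0.1381]
tcp_rot: [[-0.997, -0.08, 0.001], [-0.08, 0.997, -0.0], [-0.001, -0.0, -1.0]]
force: [-0.4, -0.8, 0.2]
grip_width: 1.0
grasp_force: 0.0
time: 29.6
position: [0.5454, -0.1035, 0.1375]
tcp_rot: [[-0.997, -0.08, 0.0], [-0.08, 0.997, -0.0], [-0.0, -0.0, -1.0]]
force: [-0.4, -0.1, 4.5]
grip_width: 0.154
grasp_force: 58.9
```

```bash
python3 -m handwheel '{"jaw":[1,1,1,1,1,1,1,1],"xyz":[[0.5,-6,0],[1.5,-18,0],[2.5,-32,0],[3.5,-46,0],[4.5,-60,0],[5.5,-74,0],[6.5,-87,0],[7.5,-95,0]],"rot":[[0,0,0],[0,0,0],[0,0,0],[0,0,0],[0,0,0],[0,0,0],[0,0,0],[0,0,0]]}'
python3 -m handwheel '{"jaw":[1,1,1,1,1,1,1,1],"xyz":[[1,-12,0],[2,-26,0],[3,-40,0],[4,-54,0],[5,-68,0],[6,-80,0],[7,-88,0],[7.5,-94,0]],"rot":[[0,0,0],[0,0,0],[0,0,0],[0,0,0],[0,0,0],[0,0,0],[0,0,0],[0,0,0]]}'
```

```text
time: 30.4
position: [0.5526, -0.1995, 0.1375]
tcp_rot: [[-0.997, -0.079, -0.0], [-0.079, 0.997, 0.0], [0.0, 0.0, -1.0]]
force: [-3.3, 2.7, 8.1]
grip_width: 0.154
grasp_force: 59.6
time: 31.2
position: [0.5593, -0.2892, 0.1375]
tcp_rot: [[-0.997, -0.081, -0.003], [-0.081, 0.997, 0.006], [0.002, 0.006, -1.0]]
force: [-10.6, 22.9, 16.9]
grip_width: 0.154
grasp_force: 61.2
```

```bash
python3 -m handwheel '{"jaw":[1,-0.2,-0.5,-1,-1,-1,-1,-1],"xyz":[[0,3,0],[0,3,0],[0,3,0],[0,3,0],[0,3,20],[0,3,60],[0,3,105],[0,40,130]],"rot":[[0,0,0],[0,0,0],[0,0,0],[0,0,0],[0,0,0],[0,0,0],[0,0,0],[0,0,0]]}'
python3 -m handwheel '{"jaw":[-1,-1,-1,-1,-1,-1,-1,-1],"xyz":[[2,48,0],[3,96,0],[5,144,0],[6,192,0],[8,240,0],[10,288,0],[11,336,0],[12,384,0]],"rot":[[0,0,0],[0,0,0],[0,0,0],[0,0,3],[0,0,3],[0,0,3],[0,0,3],[0,0,3]]}'
python3 -m handwheel '{"jaw":[-1,-1,-1,-1,-1,-1,-1,-1],"xyz":[[2,45,0],[4,90,0],[6,135,0],[8,175,0],[8,200,0],[8,205,0],[8,205,0],[8,205,0]],"rot":[[0,0,0],[0,0,0],[0,0,0],[0,0,0],[0,0,0],[0,0,0],[0,0,0],[0,0,0]]}'
python3 - <<'E'
from h import *
np.set_printoptions(precision=3,suppress=True)
im=save("wrist","w8");W=m.camera_model("wrist")
hsv=cv2.cvtColor(im,cv2.COLOR_RGB2HSV)
k=cv2.inRange(hsv,(5,130,90),(18,255,255))
n,l,st,ce=cv2.connectedComponentsWithStats(k)
for i in np.argsort(-st[1:,4])[:2]+1:
    ys,xs=np.nonzero(l==i);P=np.array([ray("wrist",p,.099,W)[:2] for p in zip(xs,ys)],np.float32);(c,s,a)=cv2.minAreaRect(P);print(st[i],np.round(c,3),np.round(s,3),a)
s=m.read_state();print(s["position"],s["qpos"])
save("top","top3")
for n in ["cart0_c","cart2_c","cart3_c","lid_grip"]:
   print(n,[(np.round(r["point"],3).tolist(),round(r["confidence"],2)) for r in m.look_for("scene" if 0 else "top",n)][:2])
E
```

```text
time: 32.0
position: [0.5604, -0.2583, 0.2699]
tcp_rot: [[-0.997, -0.072, 0.003], [-0.072, 0.997, -0.004], [-0.003, -0.005, -1.0]]
force: [0.5, 0.4, -0.5]
grip_width: 0.996
grasp_force: 0.0
time: 32.8
position: [0.5724, 0.1333, 0.2673]
tcp_rot: [[-0.991, -0.132, 0.0], [-0.132, 0.991, -0.0], [-0.0, -0.0, -1.0]]
force: [1.0, -0.4, -0.5]
grip_width: 1.003
grasp_force: 0.0
time: 33.6
position: [0.581, 0.3349, 0.2671]
tcp_rot: [[-0.991, -0.131, 0.0], [-0.131, 0.991, -0.001], [-0.0, -0.001, -1.0]]
force: [0.7, 0.1, 0.3]
grip_width: 1.004
grasp_force: 0.0
[ 321  141   18  141 2088] [0.579 0.347] [0.13  0.013] 6.840485572814941
[  0  43  96  31 825] [0.484 0.113] [0.018 0.071] 4.798513889312744
[0.581 0.335 0.267] [-15.79   33.827 -30.369  74.562  16.933  76.039  51.528]
cart0_c []
cart2_c []
cart3_c []
lid_grip [([0.559, -0.363, 0.129], 0.64)]
```

```bash
python3 -m handwheel '{"jaw":[-0.5,-0.5,-0.5,-0.5,-0.5,-0.5,-0.5,-0.5],"xyz":[[-2,11,-45],[-2,11,-90],[-2,11,-130],[-2,11,-160],[-2,11,-180],[-2,11,-193],[-2,11,-200],[-2,11,-200]],"rot":[[0,0,-0.7],[0,0,-0.7],[0,0,-0.7],[0,0,-0.7],[0,0,-0.7],[0,0,-0.7],[0,0,-0.7],[0,0,-0.7]]}'
python3 -m handwheel '{"jaw":[1,1,1,1,1,1,1,1],"xyz":[[0,0,0],[0,0,0],[0,0,0],[0,0,0],[0,0,0],[0,0,0],[0,0,0],[0,0,0]],"rot":[[0,0,0],[0,0,0],[0,0,0],[0,0,0],[0,0,0],[0,0,0],[0,0,0],[0,0,0]]}'
python3 -m handwheel '{"jaw":[1,1,1,1,1,1,1,1],"xyz":[[0,0,3],[0,0,8],[0,0,14],[0,0,22],[0,0,32],[0,0,42],[0,0,50],[0,0,55]],"rot":[[0,0,0],[0,0,0],[0,0,0],[0,0,0],[0,0,0],[0,0,0],[0,0,0],[0,0,0]]}'
python3 - <<'E'
from h import *
im=save("wrist","w9");sc=save("scene","scene3");s=m.read_state();print(s["moment"],s["qpos"])
b=sc[120:360,220:460]
cv2.imwrite("pics/m2.png",np.hstack([cv2.resize(im,(480,360)),cv2.resize(b,(320,360))])[:,:,::-1])
E
```

```text
time: 34.7
position: [0.5783, 0.3474, 0.067]
tcp_rot: [[-0.993, -0.12, -0.0], [-0.12, 0.993, -0.0], [0.001, -0.0, -1.0]]
force: [-0.3, -0.5, -0.2]
grip_width: 0.751
grasp_force: 0.0
time: 35.5
position: [0.5789, 0.3474, 0.0683]
tcp_rot: [[-0.993, -0.12, 0.001], [-0.12, 0.993, 0.0], [-0.001, -0.0, -1.0]]
force: [0.4, -2.7, 6.7]
grip_width: 0.153
grasp_force: 60.6
time: 36.3
position: [0.5786, 0.3479, 0.1236]
tcp_rot: [[-0.993, -0.12, 0.001], [-0.12, 0.993, 0.001], [-0.001, 0.001, -1.0]]
force: [0.5, 0.1, -4.7]
grip_width: 0.15
grasp_force: 59.1
[ 0.32591634  0.00215423 -0.01427911] [-17.50264602  40.41967543 -28.16041813  85.6512926   20.90860103
  59.10043878  46.16035904]
```

View pics/m2.png

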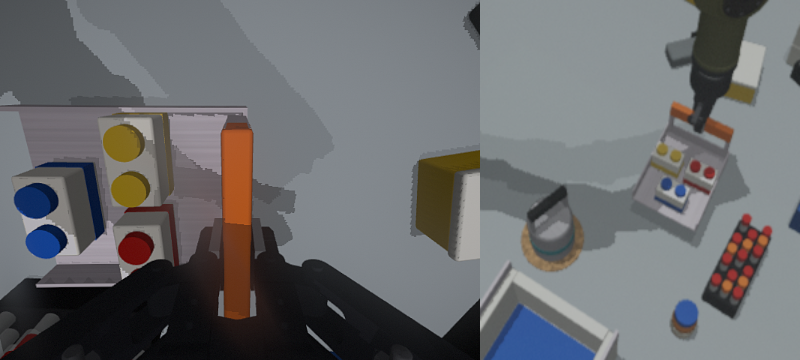

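```bash
python3 -m handwheel '{"jaw":[1,1,1,1,1,1,1,1],"xyz":[[0,0,6],[0,0,18],[0,0,34],[0,0,52],[0,0,70],[0,-4,88],[-1,-12,102],[-3,-24,110]],"rot":[[0,0,0],[0,0,0],[0,0,0],[0,0,0],[0,0,0],[0,0,0],[0,0,0],[0,0,0]]}'
python3 -m handwheel '{"jaw":[1,1,1,1,1,1,1,1],"xyz":[[-2,-18,0],[-5,-40,0],[-9,-65,0],[-12,-90,0],[-15,-115,0],[-19,-140,0],[-22,-165,0],[-26,-190,0]],"rot":[[0,0,0],[0,0,-0.5],[0,0,-1],[0,0,-1.5],[0,0,-2],[0,0,-2.6],[0,0,-2.6],[0,0,-2.6]]}'
python3 -m handwheel '{"jaw":[1,1,1,1,1,1,1,1],"xyz":[[-3,-24,0],[-6,-46,0],[-9,-66,0],[-11,-84,0],[-13,-97,0],[-14,-104,0],[-14,-107,0],[-14,-107,0]],"rot":[[0,0,0],[0,0,0],[0,0,0],[0,0,0],[0,0,0],[0,0,0],[0,0,0],[0,0,0]]}'
python3 - <<'E'
from h import *
np.set_printoptions(precision=3,suppress=True)
im=save("wrist","w10");print(m.read_state()["qpos"])
for n in ["cart0_c","cart2_c","cart3_c"]:
   print(n,[(np.round(r["point"],3).tolist(),round(r["confidence"],2)) for r in m.look_for("wrist",n)][:2])
E
```

```text
time: 37.2
position: [0.5753, 0.3238, 0.234]
tcp_rot: [[-0.993, -0.121, 0.001], [-0.121, 0.993, 0.001], [-0.001, 0.001, -1.0]]
force: [0.7, 0.2, -4.7]
grip_width: 0.153
grasp_force: 59.1
time: 38.0
position: [0.5485, 0.1313, 0.2322]
tcp_rot: [[-0.997, -0.074, -0.001], [-0.074, 0.997, -0.001], [0.001, -0.001, -1.0]]
force: [0.8, 0.2, -4.1]
grip_width: 0.151
grasp_force: 59.1
time: 38.8
position: [0.5353, 0.0267, 0.2323]
tcp_rot: [[-0.997, -0.075, 0.0], [-0.075, 0.997, 0.0], [-0.0, 0.0, -1.0]]
force: [0.0, 0.6, -4.3]
grip_width: 0.153
grasp_force: 59.1
[ 15.27   22.685 -30.077  99.171  12.67   61.527  75.39 ]
cart0_c [([0.559, -0.034, 0.211], 0.88)]
cart2_c [([0.5, -0.037, 0.216], 0.88)]
cart3_c [([0.542, -0.09, 0.214], 0.72)]
```

```bash
python3 -m handwheel '{"jaw":[1,1,1,1,1,1,1,1],"xyz":[[0.2,-2,4],[0.5,-5,9],[0.8,-9,15],[1,-14,21],[1.4,-19,27],[1.8,-24,32],[2.2,-29,37],[2.5,-34,41]],"rot":[[2,0.15,0],[4.5,0.3,0],[7.5,0.6,0],[10,0.75,0],[13,1,0],[15.5,1.2,0],[18,1.4,0],[21,1.6,0]]}'
python3 -m handwheel '{"jaw":[1,1,1,1,1,1,1,1],"xyz":[[0.5,-7,5],[1,-13,9],[1.4,-19,13],[1.9,-26,16],[2.4,-32,18],[2.9,-38,20],[3.4,-45,22],[3.8,-51,24]],"rot":[[2.6,0.2,0],[5.2,0.4,0],[7.8,0.6,0],[10.5,0.8,0],[13,1,0],[15.7,1.2,0],[18.4,1.4,0],[21,1.6,0]]}'
python3 - <<'E'
from h import *
np.set_printoptions(precision=3,suppress=True)
im=save("wrist","w11");print(m.read_state()["qpos"]);save("scene","scene4")
for c in ("wrist","scene"):
 for n in ["cart0_c","cart2_c","cart3_c"]:
   print(c,n,[(np.round(r["point"],3).tolist(),round(r["confidence"],2)) for r in m.look_for(c,n)][:2])
E
```

```text
time: 39.8
position: [0.538, -0.007, 0.2738]
tcp_rot: [[-0.997, -0.072, -0.027], [-0.077, 0.93, 0.359], [-0.001, 0.361, -0.933]]
force: [0.5, 0.9, -4.0]
grip_width: 0.149
grasp_force: 59.3
time: 40.6
position: [0.5418, -0.0592, 0.2973]
tcp_rot: [[-0.997, -0.055, -0.051], [-0.075, 0.738, 0.671], [0.0, 0.673, -0.74]]
force: [-0.4, 0.2, -4.5]
grip_width: 0.154
grasp_force: 59.5
[ 49.385  35.284 -40.425  86.29  -18.734  79.236 111.78 ]
wrist cart0_c [([0.583, -0.148, 0.165], 0.95)]
wrist cart2_c [([0.517, -0.147, 0.168], 0.63)]
wrist cart3_c [([0.456, -0.121, 0.11], 0.44)]
scene cart0_c [([0.589, -0.182, 0.132], 0.96)]
scene cart2_c [([0.517, -0.188, 0.134], 0.61)]
scene cart3_c [([0.534, -0.199, 0.038], 0.62)]
```

```bash
python3 -m handwheel '{"jaw":[1,1,1,1,1,1,1,1],"xyz":[[0,0,0],[0,0,0],[0,0,0],[0,0,0],[0,0,0],[0,0,0],[0,0,0],[0,0,0]],"rot":[[0,0,0],[0,0,0],[0,0,0],[0,0,0],[0,0,0],[0,0,0],[0,0,0],[0,0,0]]}'
python3 - <<'E'
from h import *
np.set_printoptions(precision=3,suppress=True)
im=save("wrist","w12");sc=save("scene","scene5")
b=sc[200:440,160:400]
cv2.imwrite("pics/m3.png",np.hstack([cv2.resize(im,(480,360)),cv2.resize(b,(320,360))])[:,:,::-1])
for c in ("wrist","scene"):
 for n in ["cart0_c","cart2_c","cart3_c"]:
   print(c,n,[(np.round(r["point"],3).tolist(),round(r["confidence"],2)) for r in m.look_for(c,n)][:2])
E
```

```text
time: 41.8
position: [0.5416, -0.0584, 0.2973]
tcp_rot: [[-0.997, -0.056, -0.051], [-0.075, 0.74, 0.669], [0.001, 0.671, -0.742]]
force: [-0.4, 0.5, -3.3]
grip_width: 0.151
grasp_force: 59.6
wrist cart0_c []
wrist cart2_c []
wrist cart3_c [([0.56, -0.152, 0.048], 0.55)]
scene cart0_c [([0.586, -0.232, 0.062], 0.98)]
scene cart2_c [([0.519, -0.245, 0.047], 0.86), ([0.434, 0.583, 0.032], 0.46)]
scene cart3_c [([0.583, -0.232, 0.063], 0.71), ([0.543, -0.18, 0.046], 0.6)]
```

View pics/m3.png

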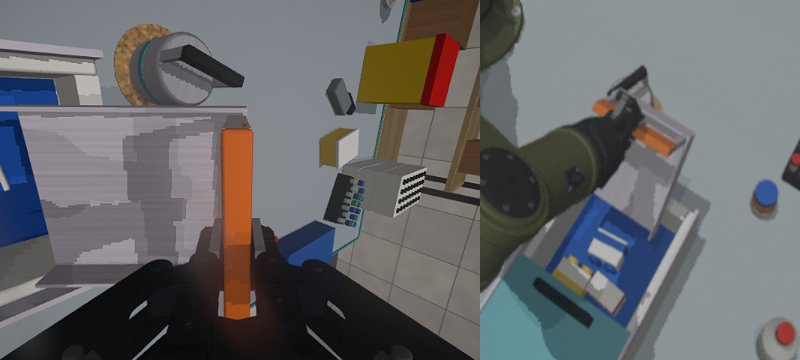

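```bash
python3 -m handwheel '{"jaw":[1,1,1,1,1,1,1,1],"xyz":[[-0.5,7,0],[-1,14,0],[-2,24,-2],[-3,34,-5],[-3.5,44,-8],[-4,54,-13],[-5,62,-20],[-5.5,70,-28]],"rot":[[-5,-0.4,0],[-10,-0.8,0],[-15,-1.1,0],[-20,-1.5,0],[-25,-1.9,0],[-30,-2.2,0],[-35,-2.6,0],[-42,-3.2,0]]}'
python3 -m handwheel '{"jaw":[1,1,1,1,1,1,1,1],"xyz":[[2,25,-5],[6,60,-20],[10,100,-35],[14,140,-35],[18,180,-35],[23,220,-35],[28,260,-35],[33,295,-35]],"rot":[[0,0,0],[0,0,0.5],[0,0,1],[0,0,1.5],[0,0,2],[0,0,2.6],[0,0,2.6],[0,0,2.6]]}'
python3 -m handwheel '{"jaw":[1,1,1,1,1,1,1,1],"xyz":[[5,25,0],[9,38,0],[9,41,0],[9,41,-25],[9,41,-60],[9,41,-95],[9,41,-120],[9,41,-135]],"rot":[[0,0,0],[0,0,0],[0,0,0],[0,0,0],[0,0,0],[0,0,0],[0,0,0],[0,0,0]]}'
```

```text
time: 43.0
position: [0.5362, 0.0111, 0.2695]
tcp_rot: [[-0.997, -0.073, 0.001], [-0.073, 0.997, -0.003], [-0.001, -0.003, -1.0]]
force: [-0.3, -0.5, -4.1]
grip_width: 0.154
grasp_force: 59.5
time: 43.8
position: [0.5683, 0.3094, 0.2341]
tcp_rot: [[-0.993, -0.121, -0.001], [-0.121, 0.993, 0.001], [0.001, 0.001, -1.0]]
force: [-0.1, 0.3, -2.7]
grip_width: 0.154
grasp_force: 59.7
time: 44.6
position: [0.5773, 0.3456, 0.0969]
tcp_rot: [[-0.993, -0.119, -0.003], [-0.119, 0.993, -0.002], [0.003, -0.002, -1.0]]
force: [-0.1, -0.5, -2.2]
grip_width: 0.153
grasp_force: 59.7
```

```bash
python3 -m handwheel '{"jaw":[1,1,1,1,1,1,1,1],"xyz":[[0,0,-10],[0,0,-18],[0,0,-23],[0,0,-26],[0,0,-28],[0,0,-29],[0,0,-29],[0,0,-29]],"rot":[[0,0,0],[0,0,0],[0,0,0],[0,0,0],[0,0,0],[0,0,0],[0,0,0],[0,0,0]]}'
```

```text
time: 45.4
position: [0.5783, 0.3477, 0.0706]
tcp_rot: [[-0.993, -0.12, 0.0], [-0.12, 0.993, 0.0], [-0.0, 0.0, -1.0]]
force: [0.2, 0.6, -2.1]
grip_width: 0.152
grasp_force: 59.7
```

```bash
python3 -m handwheel '{"jaw":[1,1,1,-0.3,-0.5,-0.5,-0.5,-0.5],"xyz":[[0,0,-1],[0,0,-2],[0,0,-2],[0,0,-2],[0,0,-2],[0,0,0],[0,0,20],[0,0,55]],"rot":[[0,0,0],[0,0,0],[0,0,0],[0,0,0],[0,0,0],[0,0,0],[0,0,0],[0,0,0]]}'
python3 -m handwheel '{"jaw":[-1,-1,-1,-1,-1,-1,-1,-1],"xyz":[[0,0,45],[0,0,90],[0,-20,135],[-1,-65,135],[-3,-113,135],[-4,-161,135],[-5,-209,135],[-7,-257,135]],"rot":[[0,0,0],[0,0,0],[0,0,0],[0,0,0],[0,0,0],[0,0,0],[0,0,0],[0,0,0]]}'
python3 -m handwheel '{"jaw":[-1,-1,-1,-1,-1,-1,-1,-1],"xyz":[[-1,-48,0],[-3,-96,0],[-4,-144,0],[-5,-192,0],[-7,-240,0],[-8,-288,0],[-10,-336,0],[-11,-380,0]],"rot":[[0,0,0],[0,0,0],[0,0,-1],[0,0,-2],[0,0,-2.4],[0,0,-2.4],[0,0,-2.4],[0,0,-2.4]]}'
python3 - <<'E'
from h import *
np.set_printoptions(precision=3,suppress=True)
im=save("wrist","w13");W=m.camera_model("wrist");s=m.read_state();print(s["position"])
# dark fin on the teal lid
hsv=cv2.cvtColor(im,cv2.COLOR_RGB2HSV);k=cv2.inRange(hsv,(0,0,0),(180,255,60));k[400:]=0
n,l,st,ce=cv2.connectedComponentsWithStats(k)
for i in np.argsort(-st[1:,4])[:4]+1:
    ys,xs=np.nonzero(l==i);P=np.array([ray("wrist",p,.168,W)[:2] for p in zip(xs,ys)],np.float32);(c,z,a)=cv2.minAreaRect(P);print(st[i],np.round(c,3),np.round(z,3),a)
save("scene","scene6")
for c in ("wrist","scene"):
 for n in ["cart0_c","cart2_c","cart3_c","tray_floor","tray_grip","canister_grip"]:
   print(c,n,[(np.round(r["point"],3).tolist(),round(r["confidence"],2)) for r in m.look_for(c,n)][:2])
E
```

```text
time: 46.2
position: [0.577, 0.3465, 0.1237]
tcp_rot: [[-0.993, -0.121, -0.004], [-0.121, 0.993, -0.003], [0.004, -0.002, -1.0]]
force: [0.8, 0.2, 0.8]
grip_width: 0.746
grasp_force: 0.0
time: 47.0
position: [0.5709, 0.0887, 0.2608]
tcp_rot: [[-0.993, -0.12, 0.001], [-0.12, 0.993, -0.0], [-0.001, -0.0, -1.0]]
force: [1.0, -0.9, -0.7]
grip_width: 1.0
grasp_force: 0.0
time: 47.8
position: [0.5595, -0.292, 0.2608]
tcp_rot: [[-0.997, -0.078, 0.0], [-0.078, 0.997, -0.001], [-0.0, -0.001, -1.0]]
force: [1.4, 0.2, 0.2]
grip_width: 1.002
grasp_force: 0.0
[ 0.558 -0.302  0.26 ]
[  30  307  186   93 6849] [ 0.66  -0.449] [0.084 0.152] 3.6002771854400635
[ 417  306  186   94 6453] [ 0.658 -0.148] [0.169 0.073] 73.99827575683594
[ 310  165   21  140 2745] [ 0.554 -0.299] [0.102 0.014] 3.738199234008789
[ 457   78  183   62 2084] [ 0.447 -0.16 ] [0.122 0.032] 76.19309997558594
wrist cart0_c [([0.58, -0.235, 0.063], 0.74)]
wrist cart2_c [([0.514, -0.246, 0.052], 0.76)]
wrist cart3_c [([0.534, -0.193, 0.05], 0.75)]
wrist tray_floor []
wrist tray_grip [([0.537, -0.291, 0.128], 0.18)]
wrist canister_grip [([0.438, -0.002, 0.025], 0.91)]
scene cart0_c [([0.583, -0.236, 0.062], 0.61)]
scene cart2_c [([0.767, 0.18, 0.064], 0.72), ([0.52, -0.249, 0.047], 0.63)]
scene cart3_c [([0.54, -0.194, 0.044], 0.86)]
scene tray_floor [([0.585, 0.285, 0.003], 0.81)]
scene tray_grip [([0.586, 0.284, 0.005], 0.56)]
scene canister_grip [([0.439, 0.03, 0.091], 0.63), ([0.565, -0.293, 0.131], 0.43)]
```

```bash
python3 -m handwheel '{"jaw":[-1,-1,-1,-1,-1,-1,-1,-1],"xyz":[[0,-2,-30],[0,-2,-60],[0,-2,-85],[0,-2,-105],[0,-2,-116],[0,-2,-122],[0,-2,-122],[0,-2,-122]],"rot":[[0,0,0],[0,0,0],[0,0,0],[0,0,0],[0,0,0],[0,0,0],[0,0,0],[0,0,0]]}'
python3 -m handwheel '{"jaw":[1,1,1,1,1,1,1,1],"xyz":[[0,0,0],[0,0,0],[0,0,0],[0,0,0],[0,0,0],[0,0,0],[0,0,0],[0,0,0]],"rot":[[0,0,0],[0,0,0],[0,0,0],[0,0,0],[0,0,0],[0,0,0],[0,0,0],[0,0,0]]}'
```

```text
time: 49.3
position: [0.5607, -0.2915, 0.1392]
tcp_rot: [[-0.997, -0.079, 0.001], [-0.079, 0.997, -0.001], [-0.001, -0.001, -1.0]]
force: [0.2, -0.4, -0.1]
grip_width: 1.001
grasp_force: 0.0
time: 50.1
position: [0.56, -0.2891, 0.1387]
tcp_rot: [[-0.997, -0.08, -0.001], [-0.08, 0.997, 0.003], [0.001, 0.003, -1.0]]
force: [-3.5, 5.4, 4.7]
grip_width: 0.155
grasp_force: 59.7
```

```bash
python3 -m handwheel '{"jaw":[1,1,1,1,1,1,1,1],"xyz":[[-0.5,6,0],[-1.5,18,0],[-2.5,32,0],[-3.5,46,0],[-4.5,60,0],[-5.5,74,0],[-6.5,87,0],[-7.5,97,0]],"rot":[[0,0,0],[0,0,0],[0,0,0],[0,0,0],[0,0,0],[0,0,0],[0,0,0],[0,0,0]]}'
python3 -m handwheel '{"jaw":[1,1,1,1,1,1,1,1],"xyz":[[-1,12,0],[-2,26,0],[-3,40,0],[-4,54,0],[-5,68,0],[-6,80,0],[-6.5,87,0],[-7,92,0]],"rot":[[0,0,0],[0,0,0],[0,0,0],[0,0,0],[0,0,0],[0,0,0],[0,0,0],[0,0,0]]}'
```

```text
time: 50.9
position: [0.5527, -0.1924, 0.1386]
tcp_rot: [[-0.997, -0.08, 0.0], [-0.08, 0.997, 0.0], [-0.0, 0.0, -1.0]]
force: [1.1, -2.0, 4.8]
grip_width: 0.154
grasp_force: 59.7
time: 51.7
position: [0.5458, -0.101, 0.1386]
tcp_rot: [[-0.997, -0.08, 0.001], [-0.08, 0.997, 0.0], [-0.001, 0.0, -1.0]]
force: [2.0, -2.5, 6.1]
grip_width: 0.151
grasp_force: 59.9
```

```bash
python3 -m handwheel '{"jaw":[1,1,1,1,1,1,1,1],"xyz":[[0,1,0],[0,2,0],[0,3,0],[0,3,0],[0,3,0],[0,3,0],[0,3,0],[0,3,0]],"rot":[[0,0,0],[0,0,0],[0,0,0],[0,0,0],[0,0,0],[0,0,0],[0,0,0],[0,0,0]]}'
```

```text
time: 52.5
position: [0.5457, -0.0996, 0.1386]
tcp_rot: [[-0.997, -0.078, 0.001], [-0.078, 0.997, -0.001], [-0.001, -0.001, -1.0]]
force: [0.6, -4.8, 7.6]
grip_width: 0.157
grasp_force: 60.0
```

```bash
python3 -m handwheel '{"jaw":[1,1,1,1,1,1,1,1],"xyz":[[0,1,0],[0,2,0],[0,3,0],[0,3,0],[0,3,0],[0,3,0],[0,3,0],[0,3,0]],"rot":[[0,0,0],[0,0,0],[0,0,0],[0,0,0],[0,0,0],[0,0,0],[0,0,0],[0,0,0]]}'
```

```text
time: 53.3
position: [0.5457, -0.0996, 0.1386]
tcp_rot: [[-0.997, -0.076, 0.001], [-0.076, 0.997, -0.004], [-0.0, -0.004, -1.0]]
force: [1.7, -10.9, 7.1]
grip_width: 0.15
grasp_force: 60.0
```

At the stop. Back off the load, release, retreat and check.

```bash
python3 -m handwheel '{"jaw":[1,1,-0.3,-0.6,-1,-1,-1,-1],"xyz":[[0,-3,0],[0,-4,0],[0,-4,0],[0,-4,0],[0,-4,0],[0,-4,20],[0,-4,60],[0,-4,100]],"rot":[[0,0,0],[0,0,0],[0,0,0],[0,0,0],[0,0,0],[0,0,0],[0,0,0],[0,0,0]]}'
python3 -m handwheel '{"jaw":[-1,-1,-1,-1,-1,-1,-1,-1],"xyz":[[0,-20,40],[0,-60,60],[0,-100,60],[0,-140,60],[0,-180,60],[0,-180,60],[0,-180,60],[0,-180,60]],"rot":[[0,0,0],[0,0,0],[0,0,0],[0,0,0],[0,0,0],[0,0,0],[0,0,0],[0,0,0]]}'
python3 - <<'E'
from h import *
im=save("wrist","w14");sc=save("scene","scene7")
cv2.imwrite("pics/m4.png",np.hstack([cv2.resize(im,(400,300)),cv2.resize(sc,(400,300))])[:,:,::-1])
for n in ["tray_floor","canister_grip","lid_grip","cart0_c"]:
   print(n,[(np.round(r["point"],3).tolist(),round(r["confidence"],2)) for r in m.look_for("scene",n)][:2])
E
```

```text
time: 54.1
position: [0.5448, -0.0999, 0.2386]
tcp_rot: [[-0.997, -0.079, -0.003], [-0.079, 0.997, 0.001], [0.003, 0.001, -1.0]]
force: [0.8, -0.0, 0.4]
grip_width: 1.001
grasp_force: 0.0
time: 54.9
position: [0.5459, -0.2788, 0.2981]
tcp_rot: [[-0.997, -0.08, -0.0], [-0.08, 0.997, 0.001], [0.0, 0.001, -1.0]]
force: [-0.3, 0.6, 0.3]
grip_width: 1.001
grasp_force: 0.0
tray_floor [([0.585, 0.286, 0.004], 0.89)]
canister_grip [([0.438, 0.03, 0.091], 0.92), ([0.292, -0.342, 0.055], 0.91)]
lid_grip [([0.563, -0.18, 0.127], 0.77)]
cart0_c []
```

View pics/m4.png

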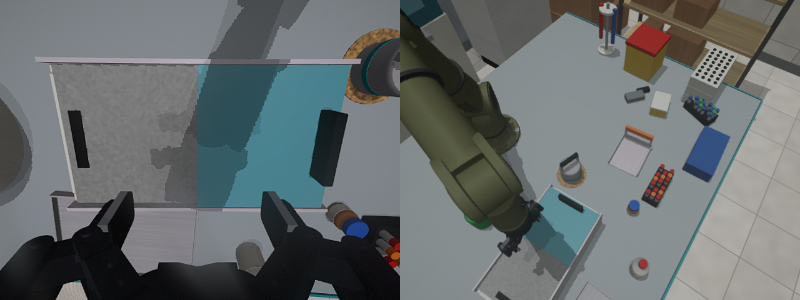

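```bash
python3 -c "
from plant import manip
print(manip.job_done())"
```

```text
the job is handed in; nothing more can be done
None
```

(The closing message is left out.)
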